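# Refill the bead-box dispenser

## Robot

A 6-joint arm with a two-finger parallel gripper is mounted at the origin on the work surface; the furniture and walls round the work are solid. World frame = base frame: x ahead of the robot, y to its left, z up, the work surface at z = 0. Lengths are in m, angles in rad, forces in N, time in s.
With the tool pointing down it reaches from about 0.425 to 0.95 m from the base axis. Payload 3.5 kg.
Tool frame: the origin (TCP) lies between the finger pads; the fingertips stand 14 mm ahead of it and the grasp point (between the pads) lies 5 mm behind it; z points along the fingers, y is the direction in which the jaws open and shut (so a half turn about z gives the same grasp; the last joint's range is limited). The gripper opens to 85 mm and grips with 20 to 120 N. Pads are 22 mm wide; open, the fingers measure 114 mm over their backs; the gripper's body (76 mm by 85 mm) begins 54 mm behind the grasp point. The pads swing forward as they close: fully open they stand 13 mm farther back than shut.
Start: joints at [0.984, 0.286, 1.577, -0, 1.279, -0.15], TCP at [0.286, 0.612, 0.211] pointing down, gripper open.
Joint ranges: [-2.77, 2.77], [-0.9, 2.22], [0.21, 2.48], [-1.53, 4.67], [0.24, 2.81], [-2.84, 2.84]. Speed limits (rad/s): [2.79, 2.79, 3.14, 3.14, 3.14, 3.14].

## Interface

Orientations are given as a unit quaternion [x, y, z, w].
In Python, from plant import ctrl gives the robot as it stands. The module is installed in compiled form; this text tells all that it offers.
- The arm moves only by the tool servo_tool, never from a script. Its argument "increments" is text: rows parted by semicolons, each of 7 numbers parted by spaces: the turn, a rotation vector about the tool's x, y, z in rad, then the shift along the tool's x, y, z in cm, then the finger opening in cm, from 0 to 8.54. In form: ax ay az dx dy dz claw; .... A call has 1 to 10 rows; each row is the pose to reach, as a shift and turn from the pose commanded when the call began, along the tool's axes at that moment; what a row does not reach only later rows make up. A row lasts 1/12 s, in which the tool goes at most 41.7 mm and 7.16 degrees, less where a joint would pass 70% of its speed; a pose out of reach is approached as far as the arm can. A call with a gripper value outside its range is refused whole. The fingers move at their own pace and stop on an object; "grip_force" is the grip in N (left out, the last holds). Time passes only in rows, so rows that repeat a pose let the fingers close. It gives the time, the measured TCP pose, the force and the opening at its end, in the units of the state.
- ctrl.get_state(): the state, without advancing time (a new reading comes with each control period).
- ctrl.read_camera(name): name is "side" or "top"; returns (picture, depth): 400x640x3 uint8, red, green, blue; 400x640 float32, m along the optical axis (not along the pixel's ray), 0 where there is no reading.
- ctrl.camera_info(name): a dict with "camera_matrix" (3x3 intrinsics, pixels), "world_to_cam" (4x4, takes a point from world to camera coordinates). Camera axes: x right, y down, z forward; pixel columns grow to the right and rows downward; lengths in m; the calibration is good to about 2 mm. A picture is of the moment at which its call begins. camera_info takes no time and is no camera call.
- ctrl.sign_off(): hands the job in, once; it reports no verdict.
The state is a dict: "time": time; "qpos": joint angles; "dq": joint speeds; "joint_efforts": joint torques, N m; "eef_pos": TCP position; "tcp_rot": TCP orientation; "contact_force": force on the tool from outside, world axes, zero at the start; "wrist_torque": the same for the moment, N m; "opening": opening from 0.0 (shut) to 1.0 (fully open).
Only numpy, scipy, OpenCV 4.12 (cv2) and the standard library are available. Lean on these libraries where they do the work, as an engineer would, in place of code of your own. Each camera call takes 0.05 s, during which the arm holds its last target.

## Task

The blue lane of the roller dispenser has run out. Take the blue bead box out of the wooden stand, where it stands on edge, lay it flat on the bare table with its white lid up and let go; then take it again across its width, set it lengthwise on the dispenser's loading deck and let go. Push it off the ledge so that it drops under the clear hood and runs down on its own to the stop, still lid up, and leave the other boxes and the blue spool where they are.

Things in the scene. Friction and masses are not known exactly. Their poses are not given: they have to be found in the camera images.
- blue_box_center (a point): 26 mm thick, 104 x 58 mm, white lid on the blue body, blank paper label; point at its centre; axes: x along the 104 mm, y across the 58 mm, z out of the lid. 0.10 to 0.20 kg, one rigid piece. It starts on one long edge in a slot of the stand: its y up, its z level and towards the robot, its top 66 mm above the table. Leaned over 25 degrees it falls flat. Flat on the table its centre is 13 mm up.
- green_box_center (a point): 26 mm thick, 104 x 58 mm, white lid on the green body, blank paper label; point at its centre; axes: x along the 104 mm, y across the 58 mm, z out of the lid. A bystander that stands in another slot the same way.
- amber_box_center (a point): 26 mm thick, 104 x 58 mm, white lid on the amber body, blank paper label; point at its centre; axes: x along the 104 mm, y across the 58 mm, z out of the lid. A bystander that stands in another slot the same way.
- rack: Fixed light wooden stand, 172 (x) x 116 (y) mm, 30 mm high; origin at the centre of its underside. Three slots along its y at x = -56, 0 and +56 mm, 30 mm wide, floor 8 mm above the table, open at the top and both ends. 30 mm are free between neighbouring boxes above the wood.
- dispenser: Fixed gravity-feed roller dispenser, 82 mm wide, 350 mm long, grey rails, aluminium posts; origin on the table under the ledge, z up, x across. Boxes travel to its -y (robot's right): loading deck, ledge, sloping lane, stop. A clear hood covers y = -7 to -85 mm, its underside 42 mm and its top 46 mm above the deck.
- deck (a point): Centre of the level plywood loading deck's top, 125 mm above the table and 70 mm before the ledge; axes as the dispenser's. The deck is 140 mm long (y), open above and at its back end (+y); along each side a guide 8 mm high and 4 mm thick, 70 mm apart inside.
- ledge (a point): Middle of the ledge, the -y end of the deck (a roller flush with the deck); axes as the dispenser's. Past it the surface drops 16 mm to a slick white plate, then free rollers, sloping down at 20 degrees to -y, 70 mm wide between rails. A box whose centre is pushed 15 to 20 mm past the ledge tips and runs down by itself in under 2 s.
- outlet (a point): Where the centre of a box is when it lies lid up on the rollers, 20 degrees nose down, against the stop at the lane's low end.
- blue_spool: Loose spool of blue thread standing upright, 51 mm wide, 60 mm high; origin at the underside. A bystander.
Mind the look-alikes: they are no part of the job. What is shaped like the part that bears blue_box_center but red is not meant.

How it is judged:
By the outcome, as a careful person would: the job done as asked, in the order asked, and still so for the second after the job is handed in, with the robot touching nothing.
It also fails if it takes over 58 s, if anything falls off the work surface, if the arm or the gripper's body presses on something with over 40 N, if the wrist force passes 120 N, or if a joint passes its speed limit or range.

## Working session

There is one attempt and no reset: what is moved stays moved. The work goes in short steps, Python scripts to look and compute and a tool call to move; the robot and the scene stay as the last step left them, time stands still between calls to the robot, and variables do not carry over. Pictures are saved under pics/ and viewed, and the job is handed in when it is done.

Besides the shell and the picture viewer there is one more tool, called after "Request:" as name(argument=value, ...) on one line, values as JSON. servo_tool: Moves the arm, as the interface text tells. Its arguments: {"type":"object","properties":{"increments":{"type":"string"},"grip_force":{"type":"number"}},"required":["increments"]}

```bash
mkdir -p pics; cat > h.py <<'E'
import numpy as np, cv2
from plant import ctrl
from scipy.spatial.transform import Rotation as R
def grab(name,fn):
    p,d=ctrl.read_camera(name); cv2.imwrite('pics/'+fn+'.png',p[:,:,::-1]); np.savez('pics/'+fn+'.npz',p=p,d=d)
    return p,d
def cloud(name,d):
    i=ctrl.camera_info(name);K=np.array(i['camera_matrix']);T=np.linalg.inv(np.array(i['world_to_cam']))
    v,u=np.mgrid[:d.shape[0],:d.shape[1]]
    c=np.stack([(u-K[0,2])/K[0,0]*d,(v-K[1,2])/K[1,1]*d,d,np.ones_like(d)],-1)
    w=(c@T.T)[...,:3]; w[d==0]=np.nan
    return w
E
python3 - <<'E'
from h import *
grab('top','t0');grab('side','s0')
s=ctrl.get_state()
for k in s: print(k,np.round(s[k],3))
for n in('top','side'):
    T=np.linalg.inv(np.array(ctrl.camera_info(n)['world_to_cam']));print(n,T[:3].round(3))
E
```

```text
time 0.1
qpos [ 0.984  0.287  1.578 -0.     1.279 -0.15 ]
dq [-0.002 -0.002 -0.004 -0.001 -0.001 -0.   ]
joint_efforts [ 1.000e-03 -4.073e+01 -2.937e+01 -0.000e+00  3.000e-03 -0.000e+00]
eef_pos [0.285 0.611 0.21 ]
tcp_rot [ 0.217  0.976 -0.001 -0.   ]
contact_force [ 1.084 -0.158  0.286]
wrist_torque [-0.027 -0.003 -0.036]
opening 0.996
top [[-0.015 -0.989  0.145  0.199]
 [-1.     0.013 -0.011  0.049]
 [ 0.009 -0.145 -0.989  1.76 ]]
side [[-0.855 -0.279  0.437 -0.401]
 [-0.518  0.46  -0.721  1.45 ]
 [ 0.    -0.843 -0.538  1.165]]
```

View pics/t0.png

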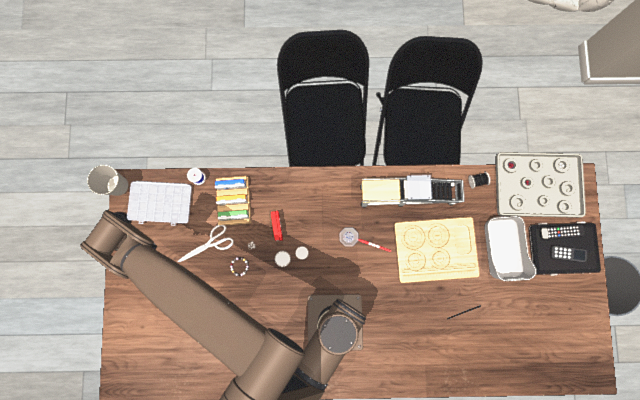

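View pics/s0.png

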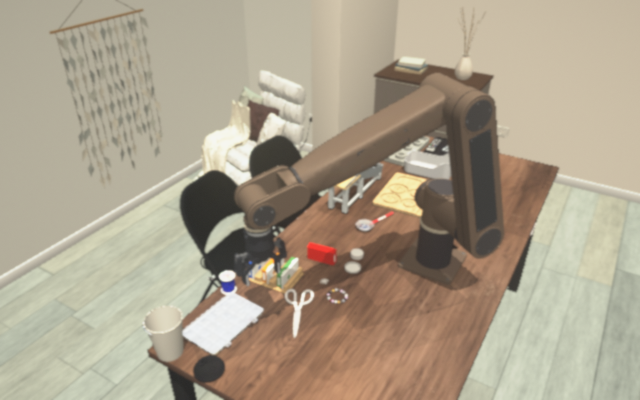

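```bash
python3 - <<'E'
from h import *
z=np.load('pics/t0.npz');p=z['p'];d=z['d'];w=cloud('top',d)
a=cv2.resize(p[165:255,180:290],None,fx=7,fy=6.6,interpolation=cv2.INTER_CUBIC)
a=cv2.resize(p[165:250,180:290],None,fx=7,fy=7,interpolation=cv2.INTER_CUBIC)
cv2.imwrite('pics/t0a.png',a[:,:,::-1])
b=cv2.resize(p[165:220,350:480],None,fx=6,fy=6,interpolation=cv2.INTER_CUBIC)
cv2.imwrite('pics/t0b.png',b[:,:,::-1])
z=np.load('pics/s0.npz');p=z['p']
cv2.imwrite('pics/s0a.png',cv2.resize(p[215:305,205:345],None,fx=5.7,fy=5.7,interpolation=cv2.INTER_CUBIC)[:,:,::-1])
print(ctrl.camera_info('top')['camera_matrix'],ctrl.camera_info('side')['camera_matrix'])
np.set_printoptions(linewidth=250)
print((w[172:226:2,212:254:2,2]*1000).round())
E
```

```text
[[482.85629394   0.         323.6309998 ]
 [  0.         482.85629394 194.38665106]
 [  0.           0.           1.        ]] [[517.41292655   0.         318.75087643]
 [  0.         517.41292655 203.45301803]
 [  0.           0.           1.        ]]
[[ -6.   6.  nan  10.  11.   8.  -1.   5.  -3.  11.  -7.   4.   3.   0.  -4.  -2.   6.   3.  -5.   4.   2.]
 [  6.  -1.  -3.  -0.   5.   0.  -0.  -2.   3.   3.   5.  -3.   0.  14.   1.  -5.   2.  -0.   4.  -9.   1.]
 [ -2.  -2.  -2.  11.   4.  -0.  -4.  -2.   1.  -4.   1.  -2.   1.   6.   4.  29.  28.  -2.  -1.   4.   0.]
 [  3.   5.  -1.  26.  31.  28.  33.  26.  25.  36.  27.  30.  32.  34.  27.  32.  21.  30.   9.  -2.  -5.]
 [  9.  -4.  30.  22.  33.  37.  62.  71.  70.  63.  69.  60.  63.  66.  70.  72.  46.  14.  -2.  -6.   0.]
 [ -5. -10.  66.  67.  70.  58.  70.  62.  65.  74.  65.  58.  73.  67.  70.  66.  53.   8.   6.  -1.  -4.]
 [  3.   4.  63.  71.  70.  67.  58.  68.  61.  65.  66.  64.  66.  69.  67.  68.  52.   4.  -4.   2.   4.]
 [  3.   2.  65.  63.  68.  64.  66.  63.  66.  59.  73.  60.  64.  60.  59.  56.  51.   9
[... 1370 characters left out ...]
  65.  60.  76.  68.  69.  67.  67.  16.   1.  -7.]
 [ -4.   4.   7.  74.  66.  71.  62.  63.  70.  64.  66.  69.  65.  66.  62.  71.  64.  62.  18.  -2.   3.]
 [ 10.  -1.   6.  69.  64.  73.  68.  58.  71.  59.  64.  69.  70.  65.  64.  63.  67.  70.  29.   3.   5.]
 [  1.  -4.   8.  69.  69.  69.  72.  72.  73.  75.  60.  54.  45.  43.  43.  29.  26.  23.  14.   2.  -0.]
 [  6.  -1.   0.  11.  29.  27.  23.  10.  23.  33.  30.  33.  29.  32.  27.  26.  31.  31.  29.   6.   9.]
 [  6.  10.   3.  25.  33.  28.  33.  38.  30.  34.  30.  31.  36.  34.  34.  38.  34.  44.  30.   3.  -2.]
 [ -3.   1.   4.  35.  30.  25.  28.  27.  23.   8.   7.   6.  10.  -0.  -2.   2.   4.  -3.   3.   1.  -0.]]
```

View pics/t0a.png

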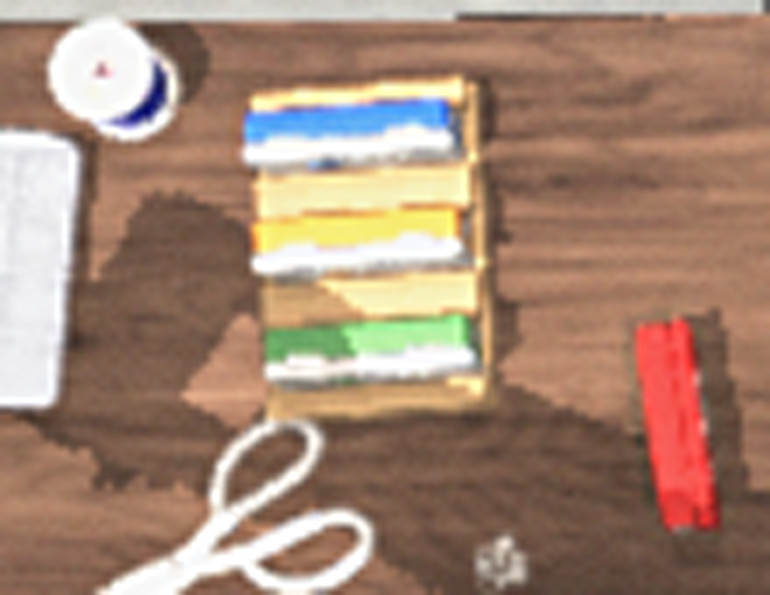

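View pics/t0b.png

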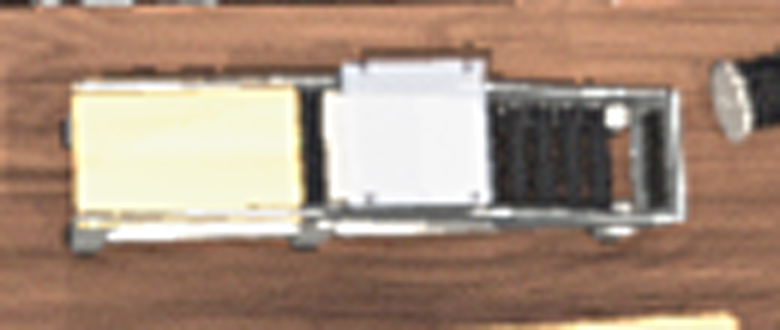

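View pics/s0a.png

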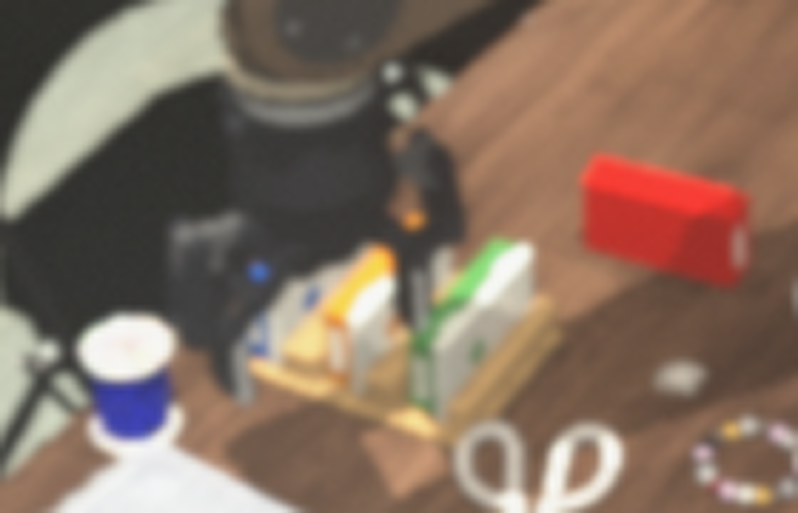

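```bash
cat >> h.py <<'E'
def rect(m,name='',w=None,z=None,cam='top'):
    # intersect mask pixels with plane z; min-area rect
    i=ctrl.camera_info(cam);K=np.array(i['camera_matrix']);T=np.linalg.inv(np.array(i['world_to_cam']))
    m=m.astype(np.uint8)
    c=max(cv2.findContours(m,cv2.RETR_EXTERNAL,cv2.CHAIN_APPROX_NONE)[0],key=cv2.contourArea)
    mm=np.zeros_like(m);cv2.drawContours(mm,[c],-1,1,-1)
    big=cv2.resize(mm.astype(np.float32),None,fx=1,fy=1)
    v,u=np.nonzero(mm)
    r=np.stack([(u-K[0,2])/K[0,0],(v-K[1,2])/K[1,1],np.ones(len(u))],1)@T[:3,:3].T
    P=T[:3,3]+r*((z-T[2,3])/r[:,2])[:,None]
    q=P[:,:2].astype(np.float32)
    mu=q.mean(0);C=np.cov((q-mu).T);e,V=np.linalg.eigh(C);a=V[:,1]
    if a[1]<0:a=-a
    print(name,'n',len(u),'px',u.mean().round(1),v.mean().round(1),'mean',mu.round(4),'ang of long axis from +y deg',np.degrees(np.arctan2(-a[0],a[1])).round(1),'size',np.sqrt(12*e[::-1]).round(4))
    return mu,a
E
python3 - <<'E'
from h import *
z=np.load('pics/t0.npz');p=z['p'].astype(int);d=z['d'];w=cloud('top',d)
h=cv2.cvtColor(z['p'],cv2.COLOR_RGB2HSV).astype(int)
H,S,V=h[...,0],h[...,1],h[...,2]
v,u=np.mgrid[:400,:640]
def box(u0,u1,v0,v1): return (u>=u0)&(u<u1)&(v>=v0)&(v<v1)
R_=box(212,252,172,226)
Z=cv2.medianBlur(np.nan_to_num(w[...,2]).astype(np.float32),3)
rect(R_&(Z>.05)&(v<191),'blue',z=.066)
rect(R_&(Z>.05)&(v>=191)&(v<208),'amber',z=.066)
rect(R_&(Z>.05)&(v>=208),'green',z=.066)
rect(R_&(Z>.018),'rack',z=.03)
D=box(352,470,170,210)
rect(D&(S>40)&(V>180)&(H>15)&(H<40)&(u<402),'deck',z=.125)
print('deck z',np.nanmedian(w[182:198,368:395,2]))
rect(box(265,290,200,250)&(S>200)&(H<6)|box(265,290,200,250)&(S>200)&(H>174),'red',z=.05)
rect(box(185,210,165,190)&(Z>.03),'spool',z=.06)
for n,(uu,vv) in dict(magn=(348,237),pen=(376,244),cap1=(283,258),cap2=(302,253),scis=(215,240),wood=(437,250),wl=(397,225)).items(): print(n,w[vv,uu].round(3))
q=w[150:280,270:360]; print(np.nanmin(q[...,0]))
for vv in range(170,208,2): print(vv,(w[vv,352:470:6,2]*1000).round().astype(int))
print(w[188,352:470:6,1].round(3)); print(w[170:208:2,380,0].round(3))
E
```

```text
blue n 228 px 229.3 183.4 mean [0.4904 0.3653] ang of long axis from +y deg 3.7 size [0.1034 0.0281]
amber n 231 px 230.4 198.9 mean [0.4349 0.3608] ang of long axis from +y deg 3.8 size [0.1021 0.0279]
green n 228 px 232.2 214.5 mean [0.3795 0.3537] ang of long axis from +y deg 4.3 size [0.1023 0.0276]
rack n 1449 px 231.8 200.2 mean [0.4353 0.3622] ang of long axis from +y deg -83.9 size [0.1707 0.1116]
deck n 150 px 379.3 189.3 mean [ 0.4532 -0.1598] ang of long axis from +y deg 15.9 size [0.1615 0.1045]
deck z 0.126245094761694
red n 1 px 280.0 239.0 mean [0.292 0.187] ang of long axis from +y deg nan size [nan nan]
spool n 168 px 194.2 174.8 mean [0.5246 0.492 ] ang of long axis from +y deg -40.7 size [0.0482 0.0434]
magn [ 0.298 -0.056  0.004]
pen [ 0.272 -0.157  0.002]
cap1 [0.226 0.18  0.006]
cap2 [0.242 0.111 0.023]
scis [ 0.294  0.427 -0.001]
wood [ 0.247 -0.376  0.008]
wl [ 0.338 -0.233  0.019]
0.14727599158214105
170 [ 8  7 -1  1  4  2 -6  8 -4 -5  4  6 -1  4 -2  4 12  3 -3  0]
172 [-4 -1 -4 -5  5  3  2  0 -1 -2 -5  0  6  9  0 -4  3  0  3  7]
174 [ 0 -9  2  3  2 -8 -1  6 
[... 1904 characters left out ...]
9223372036854775808
                    3                    7                    4
                   10                   -1]
206 [ 2  7 13  8 -5 -4  4 -7  3  6 -5 -4  6 -2 -4 -4 -3  4 13 -4]
[-0.075 -0.097 -0.107 -0.128 -0.148 -0.169 -0.189 -0.21  -0.23  -0.256
 -0.264 -0.283 -0.304 -0.323 -0.369 -0.394 -0.42  -0.453 -0.457 -0.494]
[0.545 0.539 0.531 0.523 0.492 0.486 0.478 0.47  0.464 0.458 0.45  0.444
 0.436 0.43  0.423 0.414 0.421 0.414 0.411]h.py:24: RuntimeWarning: Degrees of freedom <= 0 for slice
  mu=q.mean(0);C=np.cov((q-mu).T);e,V=np.linalg.eigh(C);a=V[:,1]
  c *= np.true_divide(1, fact)
  c *= np.true_divide(1, fact)
<stdin>:20: RuntimeWarning: invalid value encountered in cast
```

```bash
python3 - <<'E' 2>/dev/null
from h import *
z=np.load('pics/t0.npz');p=z['p'].astype(int);d=z['d'];w=cloud('top',d)
h=cv2.cvtColor(z['p'],cv2.COLOR_RGB2HSV).astype(int)
H,S,V=h[...,0],h[...,1],h[...,2]
v,u=np.mgrid[:400,:640]
def box(u0,u1,v0,v1): return (u>=u0)&(u<u1)&(v>=v0)&(v<v1)
print('HSV row 190');print([tuple(h[190,x]) for x in range(358,410,2)])
print('col 380');print([tuple(h[x,380]) for x in range(172,208)])
D=box(355,403,170,210)
rect(D&(S>35)&(V>200),'deck',z=.125)
Z=np.nan_to_num(w[...,2])
rect(box(355,460,170,210)&(Z>.155)&(Z<.19),'hood',z=.171)
r=box(262,292,200,250)&(S>200)&(V>100)&((H<6)|(H>174))
print(np.median(w[r],0)); rect(r,'red',z=.05)
print('blue top',[tuple(p[183,x]) for x in (216,230,244)])
E
```

```text
HSV row 190
[(np.int64(12), np.int64(108), np.int64(153)), (np.int64(10), np.int64(110), np.int64(157)), (np.int64(21), np.int64(99), np.int64(239)), (np.int64(30), np.int64(32), np.int64(248)), (np.int64(29), np.int64(34), np.int64(247)), (np.int64(30), np.int64(29), np.int64(247)), (np.int64(30), np.int64(23), np.int64(247)), (np.int64(30), np.int64(23), np.int64(247)), (np.int64(30), np.int64(24), np.int64(247)), (np.int64(30), np.int64(26), np.int64(247)), (np.int64(30), np.int64(25), np.int64(247)), (np.int64(30), np.int64(26), np.int64(247)), (np.int64(30), np.int64(24), np.int64(247)), (np.int64(30), np.int64(27), np.int64(247)), (np.int64(30), np.int64(26), np.int64(247)), (np.int64(30), np.int64(28), np.int64(247)), (np.int64(30), np.int64(30), np.int64(247)), (np.int64(30), np.int64(30), np.int64(247)), (np.int64(30), np.int64(29), np.int64(247)), (np.int64(30), np.int64(28), np.int64(247)), (np.int64(30), np.int64(28), np.int64(255)), (np.int64(19), np.int64(86), np.int64(104)), (np.int64(110), np.int64(18), np.int64(42)), (np.int64(20), np.int64(36), np.int64(177)), (np.i
[... 1496 characters left out ...]
t64(0), np.int64(0), np.int64(255)), (np.int64(21), np.int64(22), np.int64(232)), (np.int64(9), np.int64(97), np.int64(140)), (np.int64(12), np.int64(118), np.int64(127)), (np.int64(11), np.int64(104), np.int64(132))]
deck n 229 px 380.5 184.7 mean [ 0.469  -0.1646] ang of long axis from +y deg -2.2 size [0.1418 0.0559]
hood n 573 px 418.8 187.1 mean [ 0.4517 -0.2863] ang of long axis from +y deg 77.7 size [0.0827 0.0785]
[0.36931241 0.19303233 0.0567543 ]
red n 1 px 280.0 239.0 mean [0.292 0.187] ang of long axis from +y deg nan size [nan nan]
blue top [(np.int64(94), np.int64(180), np.int64(252)), (np.int64(106), np.int64(181), np.int64(247)), (np.int64(110), np.int64(119), np.int64(143))]
```

```bash
python3 - <<'E' 2>/dev/null
from h import *
z=np.load('pics/t0.npz');p=z['p'].astype(int);d=z['d'];w=cloud('top',d)
h=cv2.cvtColor(z['p'],cv2.COLOR_RGB2HSV).astype(int)
H,S,V=h[...,0],h[...,1],h[...,2]
v,u=np.mgrid[:400,:640]
def box(u0,u1,v0,v1): return (u>=u0)&(u<u1)&(v>=v0)&(v<v1)
m=box(355,402,178,201)&(S>12)&(V>235)&(H>15)&(H<40)
rect(m,'deck',z=.125)
m=cv2.morphologyEx(m.astype(np.uint8),cv2.MORPH_OPEN,np.ones((3,3),np.uint8))
rect(m,'deck open',z=.125)
# rails: dispenser high edge outer faces; top rows edges line fit of deck upper/lower boundaries
i=ctrl.camera_info('top');K=np.array(i['camera_matrix']);T=np.linalg.inv(np.array(i['world_to_cam']))
def pt(u,v,zz):
    r=T[:3,:3]@np.array([(u-K[0,2])/K[0,0],(v-K[1,2])/K[1,1],1]);return T[:3,3]+r*(zz-T[2,3])/r[2]
m=m>0
us=range(366,398)
for nm,f in (('far',np.min),('near',np.max)):
    e=np.array([pt(x,f(np.nonzero(m[:,x])[0])+(-.5 if nm=='far' else .5),.125) for x in us])
    c=np.polyfit(e[:,1],e[:,0],1);print(nm,'slope deg',np.degrees(np.arctan(c[0])),'x at y=-.16',np.polyval(c,-.16))
for nm,f in (('left',np.min),('right',np.max)):
    e=np.array([pt(f(np.nonzero(m[y])[0])+(-.5 if nm=='left' else .5),y,.125) for y in range(183,198)])
    c=np.polyfit(e[:,0],e[:,1],1);print(nm,'slope',np.degrees(np.arctan(c[0])),'y at x=.455',np.polyval(c,.455))
g=p[183:198].sum(2).mean(0)
print([(x,int(g[x])) for x in range(355,412)])
print(pt(400,190,.125),pt(404,190,.125))
c=cv2.resize(z['p'][170:210,352:412],None,fx=13,fy=13,interpolation=cv2.INTER_NEAREST);cv2.imwrite('pics/dk.png',c[:,:,::-1])
E
```

```text
deck n 734 px 380.7 189.6 mean [ 0.4521 -0.1645] ang of long axis from +y deg -0.1 size [0.1276 0.0682]
deck open n 731 px 380.7 189.6 mean [ 0.452  -0.1646] ang of long axis from +y deg -0.1 size [0.1275 0.0679]
far slope deg -1.2931837310773036 x at y=-.16 0.48607118506075336
near slope deg 0.34597063207067397 x at y=-.16 0.41794925193654203
left slope 3.9553057704843537 y at x=.455 -0.09975123380864116
right slope 1.5116823994981246 y at x=.455 -0.22828862525692836
[(355, 349), (356, 342), (357, 336), (358, 329), (359, 329), (360, 289), (361, 341), (362, 581), (363, 722), (364, 714), (365, 708), (366, 709), (367, 709), (368, 709), (369, 710), (370, 710), (371, 709), (372, 710), (373, 709), (374, 710), (375, 710), (376, 710), (377, 710), (378, 711), (379, 711), (380, 710), (381, 711), (382, 711), (383, 711), (384, 710), (385, 710), (386, 711), (387, 711), (388, 711), (389, 711), (390, 711), (391, 712), (392, 712), (393, 711), (394, 710), (395, 711), (396, 711), (397, 716), (398, 732), (399, 640), (400, 309), (401, 150), (402, 128), (403, 215), (404, 581), (405, 754), (406, 738), (407, 733), (408, 742), (409, 738), (410, 729), (411, 720)]
[ 0.44972966 -0.2308323   0.125     ] [ 0.44954707 -0.24457883  0.125     ]
```

View pics/dk.png

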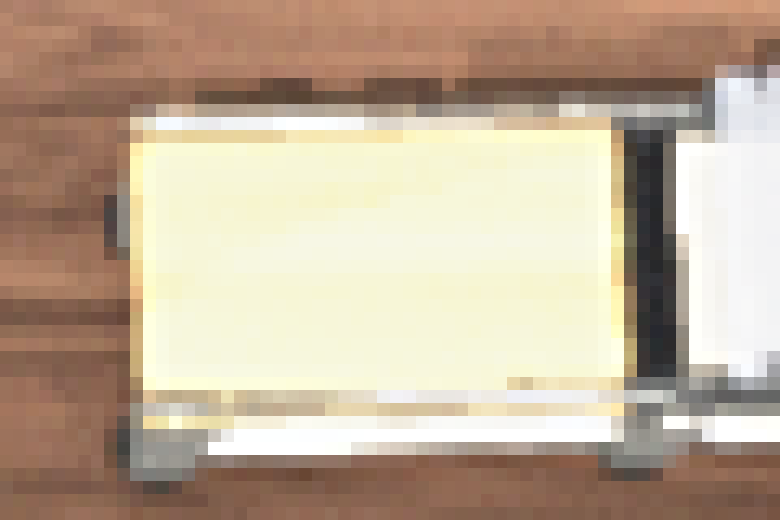

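```bash
cat >> h.py <<'E'
def go(pos=None,Rw=None,n=1,claw=None,ref=None):
    """print the tool-frame increment to reach pos (world) and tool orientation Rw (3x3)"""
    s=ctrl.get_state(); p=np.array(s['eef_pos']) if ref is None else np.array(ref[0])
    R0=R.from_quat(s['tcp_rot'] if ref is None else ref[1])
    d=R0.inv().apply(np.array(pos)-p)*100
    a=np.zeros(3) if Rw is None else (R0.inv()*R.from_matrix(Rw)).as_rotvec()
    print('t',s['time'],'pos',p.round(4),'turn',a.round(3),'shift',d.round(2))
def down(phi,tilt=0):
    """tool down, tool y at angle phi(deg) from world x; tilt deg: hand leans so that tool z -> towards -y_tool"""
    y=np.array([np.cos(np.radians(phi)),np.sin(np.radians(phi)),0]);z=np.array([0,0,-1.]);x=np.cross(y,z)
    M=np.stack([x,y,z],1)
    return M@R.from_euler('x',tilt,degrees=True).as_matrix()
E
python3 - <<'E'
from h import *
go([.4904,.3653,.15],down(5.5))
E
```

```text
t 0.1 pos [0.2851 0.6111 0.2096] turn [-2.000e-03  1.000e-03  1.038e+00] shift [-29.   -13.58   5.98]
```

Box candidates in the top view: (231,183) blue, (231,199) amber and (232,215) green stand in the rack. The (277,225) one is red and lies outside it, so it is the look-alike. The round object at (196,175) is the blue spool. The crop t0a shows that the far-slot box at (231,183) has a blue body with its white lid towards the robot, so that is the one meant.

Request:
servo_tool(increments="0 0 0.1 -3 -1.4 0 8; 0 0 0.22 -6.5 -3.1 0.5 7; 0 0 0.34 -10 -4.8 1 6; 0 0 0.46 -13.5 -6.4 2 5; 0 0 0.58 -17 -8 3 3.8; 0 0 0.70 -20.5 -9.6 4 3.8; 0 0 0.82 -24 -11.2 5 3.8; 0 0 0.94 -27 -12.6 5.6 3.8; 0 0 1.038 -29 -13.6 6 3.8; 0 0 1.038 -29 -13.6 6 3.8", grip_force=40)

```text
time: 0.93
eef_pos: [0.4925, 0.3617, 0.1489]
tcp_rot: [0.675, 0.738, -0.002, 0.0]
contact_force: [-0.2, -0.2, -0.3]
opening: 0.445
```

```bash
python3 - <<'E'
from h import *
grab('side','s1'); grab('top','t1')
s=ctrl.get_state();print(s['time'],s['eef_pos'],s['opening'],s['contact_force'])
go([.4904,.3653,.052],down(5.5))
p=np.load('pics/s1.npz')['p']
cv2.imwrite('pics/s1a.png',cv2.resize(p[205:305,205:345],None,fx=5.7,fy=5.7,interpolation=cv2.INTER_CUBIC)[:,:,::-1])
E
```

```text
1.0333 [0.49077355 0.36493603 0.15009553] 0.4458374650585564 [-0.17558143  0.15300898  0.15543253]
t 1.0333 pos [0.4908 0.3649 0.1501] turn [-0.002  0.    -0.001] shift [ 0.04 -0.02  9.81]
```

View pics/s1a.png

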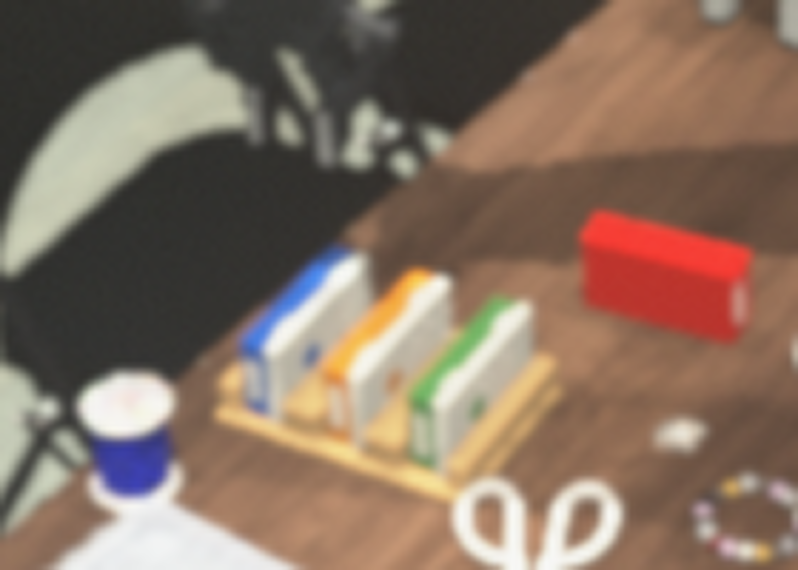

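The box is confirmed: blue with its white lid facing the robot, at crop (305,325), the left of the three. Going down.

Request:
servo_tool(increments="0 0 0 0 0.05 2 3.8; 0 0 0 0 0.05 4.5 3.8; 0 0 0 0 0.05 7 3.8; 0 0 0 0 0.05 8.8 3.8; 0 0 0 0 0.05 9.8 3.8; 0 0 0 0 0.05 9.9 3.8; 0 0 0 0 0.05 9.9 1.5; 0 0 0 0 0.05 9.9 1.5; 0 0 0 0 0.05 9.9 1.5; 0 0 0 0 0.05 9.9 1.5", grip_force=40)

```text
time: 1.87
eef_pos: [0.4922, 0.3664, 0.0536]
tcp_rot: [0.672, 0.74, 0.001, 0.001]
contact_force: [0.6, -0.5, -0.0]
opening: 0.176
```

The opening reads 15 mm, less than the 26 mm box. I'll look before going on.

```bash
python3 - <<'E'
from h import *
grab('side','s2')
s=ctrl.get_state();print(s['time'],s['eef_pos'],s['opening'],s['contact_force'])
p=np.load('pics/s2.npz')['p']
cv2.imwrite('pics/s2a.png',cv2.resize(p[205:305,205:345],None,fx=5.7,fy=5.7,interpolation=cv2.INTER_CUBIC)[:,:,::-1])
E
```

```text
1.9167 [0.49209038 0.36624959 0.05329778] 0.17385186020508722 [ 0.10609868 -0.29873108  0.23040922]
```

View pics/s2a.png

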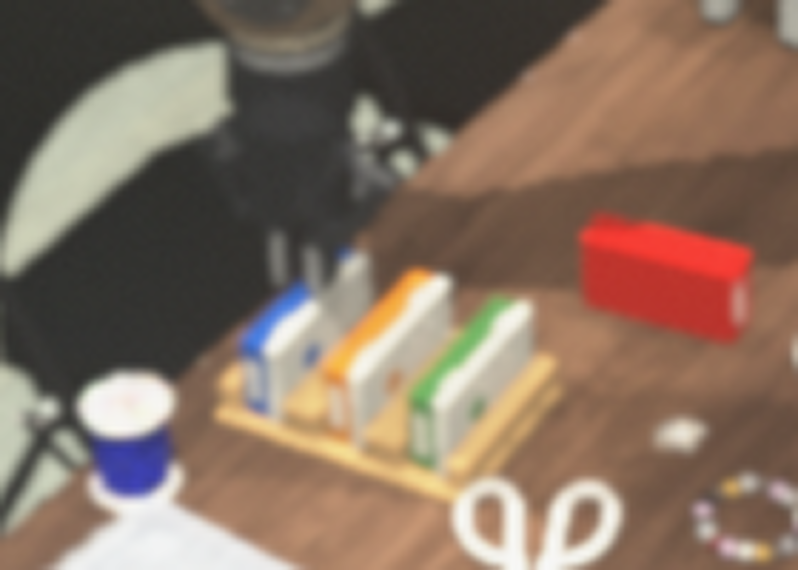

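```bash
python3 - <<'E'
from h import *
a=np.load('pics/s1.npz')['p'][235:285,238:280];b=np.load('pics/s2.npz')['p'][235:285,238:280]
c=np.hstack([a,b]);cv2.imwrite('pics/s2b.png',cv2.resize(c,None,fx=9,fy=9,interpolation=cv2.INTER_CUBIC)[:,:,::-1])
w=cloud('side',np.load('pics/s2.npz')['d'])
np.set_printoptions(linewidth=220)
for v in range(244,272,2): print(v,[tuple((w[v,u]*1000).round().astype(int).tolist()) if w[v,u,0]==w[v,u,0] else 0 for u in range(250,272,3)])
E
```

```text
244 [(517, 380, 116), (505, 379, 120), (507, 361, 107), (480, 378, 129), (478, 364, 121), (456, 376, 137), (442, 378, 143), (551, 221, 0)]
246 [(847, -4, -272), (502, 383, 116), (504, 365, 102), (480, 379, 121), (471, 373, 121), (454, 380, 132), (554, 236, -1), (543, 233, 1)]
248 [(835, 12, -269), (500, 386, 109), (504, 367, 95), (482, 376, 110), (474, 371, 110), (460, 373, 117), (545, 249, 2), (533, 246, 5)]
250 [(832, 17, -275), (506, 380, 95), (500, 372, 92), (479, 381, 106), (476, 369, 99), (496, 328, 65), (488, 322, 64), (530, 251, 0)]
252 [(823, 28, -276), (509, 377, 83), (506, 366, 77), (481, 380, 96), (476, 370, 91), (490, 337, 64), (485, 326, 59), (524, 260, -1)]
254 [(810, 44, -271), (503, 386, 83), (563, 298, -1), (484, 378, 85), (475, 372, 85), (486, 342, 61), (489, 322, 46), (517, 269, -1)]
256 [(806, 50, -277), (571, 307, -7), (501, 373, 67), (484, 377, 76), (484, 362, 66), (481, 349, 58), 0, (506, 283, 4)]
258 [(793, 66, -272), (505, 385, 64), (492, 384, 69), (487, 375, 65), (486, 360, 55), (484, 347, 47), (487, 326, 31), (479, 319, 30)]
260 [(559, 339, 1), (497, 395, 66), (489, 389, 65), (482, 382, 63), (483, 365, 51), (483, 349, 40), (487, 327, 23), (452, 354, 56)]
262 [(503, 405, 62), (492, 402, 64), (482, 398, 66), (483, 381, 54), (480, 369, 46), (481, 352, 35), (447, 378, 66), (441, 370, 64)]
264 [(492, 418, 66), (482, 415, 69), (479, 403, 62), (485, 380, 43), (481, 368, 37), (476, 359, 33), (442, 386, 66), (438, 375, 60)]
266 [(489, 422, 62), (480, 418, 64), (480, 403, 53), (480, 386, 41), (486, 363, 22), (442, 402, 68), (438, 391, 62), (425, 391, 68)]
268 [(491, 421, 52), (479, 419, 56), (483, 400, 41), (482, 385, 31), (443, 417, 70), (440, 405, 63), (432, 400, 63), (423, 394, 62)]
270 [(487, 426, 49), (482, 417, 44), (481, 403, 35), (474, 396, 33), (444, 416, 60), (432, 416, 65), (422, 413, 68), (425, 393, 52)]
```

View pics/s2b.png

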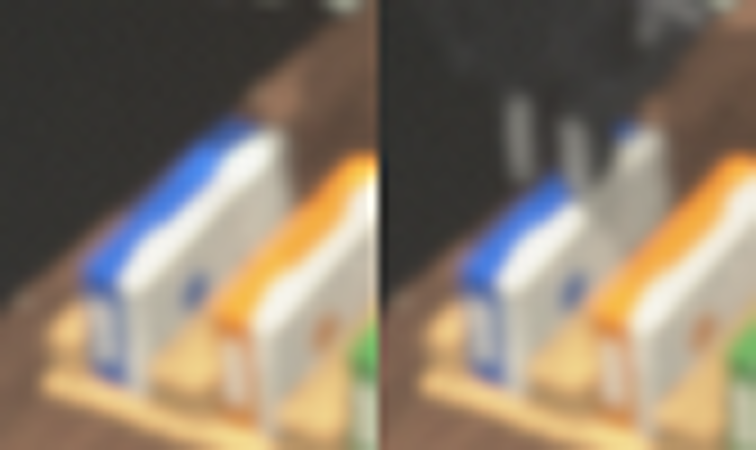

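Request:
servo_tool(increments="0 0 0 0 0 0 0; 0 0 0 0 0 0 0; 0 0 0 0 0 0 0; 0 0 0 0 0 0 0; 0 0 0 0 0 -0.3 0; 0 0 0 0 0 -0.8 0", grip_force=50)

```text
time: 2.42
eef_pos: [0.4908, 0.3654, 0.0594]
tcp_rot: [0.672, 0.74, -0.001, -0.0]
contact_force: [0.1, 0.5, 0.3]
opening: 0.001
```

```bash
python3 - <<'E'
from h import *
grab('side','s3');grab('top','t3')
b=np.load('pics/s3.npz')['p'][225:285,228:280]
t=np.load('pics/t3.npz')['p'][165:225,205:257]
cv2.imwrite('pics/s3b.png',cv2.resize(np.hstack([b,t]),None,fx=7.5,fy=7.5,interpolation=cv2.INTER_CUBIC)[:,:,::-1])
E
```

```text
(no output)
```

View pics/s3b.png

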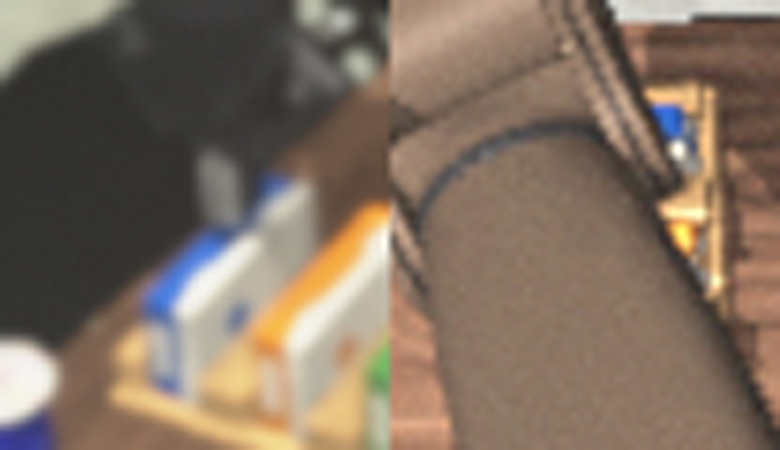

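```bash
python3 - <<'E'
from h import *
np.set_printoptions(linewidth=220)
for f,us,vs in (('s1',range(246,267,2),range(218,240,2)),('s3',range(250,268,2),range(236,262,2))):
    w=cloud('side',np.load(f'pics/{f}.npz')['d'])
    for v in vs: print(v,[tuple((w[v,u]*1000).round().astype(int).tolist()) if w[v,u,0]==w[v,u,0] else 0 for u in us])
E
```

```text
218 [(523, 382, 220), (518, 377, 219), (511, 376, 221), (518, 357, 207), (929, -146, -229), (1413, -748, -748), (474, 381, 237), (468, 378, 237), (466, 370, 233), (471, 353, 222), (447, 373, 242)]
220 [(1449, -687, -741), (515, 381, 215), (516, 370, 208), (514, 363, 204), (925, -141, -236), (922, -151, -241), (1384, -731, -743), (470, 375, 227), (465, 372, 227), (466, 361, 220), (451, 369, 230)]
222 [(1444, -680, -751), (519, 378, 203), (513, 375, 204), (515, 362, 195), (925, -139, -246), (925, -154, -255), (1371, -713, -744), (471, 375, 219), (466, 371, 218), (463, 364, 215), (446, 376, 228)]
224 [(1406, -634, -726), (526, 370, 189), (517, 371, 192), (512, 367, 192), (1386, -690, -752), (915, -141, -255), (915, -156, -265), (473, 374, 210), (462, 377, 215), (459, 370, 213), (451, 370, 215)]
226 [(1413, -641, -748), (521, 377, 186), (517, 371, 184), (513, 367, 183), (1368, -667, -747), (923, -149, -275), (910, -148, -270), (476, 370, 198), (469, 369, 200), (466, 362, 197), (465, 353, 192)]
228 [(961, -118, -282), (959, -131, -290), (516, 374, 179), (514, 366, 174), (1358, -652, -750)
[... 2426 characters left out ...]
, (808, 19, -276), (495, 378, 89), (490, 375, 89), 0, (496, 346, 68), (494, 337, 62), (490, 331, 60)]
254 [(804, 51, -264), (806, 36, -275), (796, 34, -272), (561, 300, 2), (487, 379, 85), (496, 357, 67), (493, 350, 63), (487, 347, 63), (484, 340, 60)]
256 [(802, 55, -272), (795, 50, -272), (562, 311, -1), (506, 368, 61), (494, 371, 68), (491, 364, 64), (488, 357, 61), (484, 351, 59), (488, 335, 46)]
258 [(792, 67, -271), (556, 330, 6), (503, 382, 64), (496, 380, 65), (494, 371, 59), (483, 374, 66), (483, 364, 59), (482, 354, 53), (481, 344, 46)]
260 [(559, 338, 1), (505, 390, 59), (497, 389, 62), (491, 386, 62), (485, 383, 63), (481, 378, 61), (490, 357, 43), (481, 357, 47), (481, 345, 39)]
```

The depth shows the fingertips about 22 mm behind the reported TCP rather than 14 mm ahead. They shut above the box and touched nothing. I'll use the measured offset and try again lower, checking by camera.

Request:
servo_tool(increments="0 0 0 0 0 -0.5 3.8; 0 0 0 0 0 -0.5 3.8; 0 0 0 0 0 -0.5 3.8; 0 0 0 0 0 -0.5 3.8; 0 0 0 0 0 0.5 3.8; 0 0 0 0 0 1.5 3.8; 0 0 0 0 0 2.2 3.8; 0 0 0 0 0 2.6 3.8; 0 0 0 0 0 2.6 3.8")

```text
time: 3.27
eef_pos: [0.4899, 0.365, 0.0314]
tcp_rot: [0.672, 0.74, -0.002, -0.001]
contact_force: [0.7, 0.2, -0.1]
opening: 0.447
```

```bash
python3 - <<'E'
from h import *
p,d=grab('side','s4')
s=ctrl.get_state();print(s['time'],s['eef_pos'],s['opening'],s['contact_force'])
cv2.imwrite('pics/s4b.png',cv2.resize(p[225:285,228:288],None,fx=9,fy=9,interpolation=cv2.INTER_CUBIC)[:,:,::-1])
w=cloud('side',d)
for v in range(240,270,2): print(v,[tuple((w[v,u]*1000).round().astype(int).tolist()) if w[v,u,0]==w[v,u,0] else 0 for u in range(248,274,2)])
E
```

```text
3.3167 [0.49048331 0.36533588 0.03241247] 0.44255053123005905 [ 0.1879457  -0.25746501 -0.5083137 ]
240 [(541, 360, 111), (510, 386, 139), (497, 391, 147), (499, 379, 139), (490, 379, 142), (477, 384, 150), (474, 379, 148), (468, 376, 149), (461, 374, 150), (452, 375, 154), (448, 369, 152), (438, 372, 158), (435, 365, 155)]
242 [(535, 369, 110), (507, 390, 134), (500, 389, 136), (501, 377, 129), (488, 383, 137), (481, 381, 139), (469, 386, 146), (465, 380, 144), (459, 376, 144), (466, 358, 130), (796, -73, -274), (435, 375, 153), (428, 375, 155)]
244 [(530, 375, 107), (512, 386, 122), (506, 382, 121), (514, 362, 105), (830, -27, -269), (485, 377, 126), (468, 387, 139), (468, 376, 132), (475, 358, 118), (465, 359, 122), (562, 226, -1), (438, 373, 142), (429, 373, 146)]
246 [(525, 382, 105), (517, 380, 107), (509, 380, 110), (511, 367, 101), 0, (812, -18, -267), (473, 382, 126), (466, 381, 128), (466, 369, 120), (471, 352, 107), (552, 239, 2), (437, 375, 136), (426, 378, 142)]
248 [(848, 10, -275), (517, 382, 100), (516, 372, 94), (514, 364, 90), (813, -3, -270), (815, -21, -282), (472
[... 1533 characters left out ...]
 379, 60), (485, 341, 25), (444, 382, 71), (442, 374, 66), (441, 364, 59)]
264 [(501, 418, 63), (496, 413, 62), (487, 414, 66), (486, 404, 60), (481, 401, 59), (479, 392, 54), (480, 381, 46), (487, 361, 29), (482, 356, 28), 0, (442, 385, 65), (438, 380, 63), (426, 385, 72)]
266 [(496, 424, 60), (491, 420, 60), (479, 424, 68), (482, 410, 56), (482, 400, 50), (481, 390, 43), (477, 385, 41), (481, 370, 29), (448, 400, 65), (442, 397, 65), (438, 390, 62), (429, 391, 66), (428, 382, 60)]
268 [(500, 420, 48), (487, 425, 57), (480, 424, 59), (480, 414, 52), (479, 404, 46), (478, 395, 39), (483, 379, 26), (448, 411, 64), (444, 406, 61), (435, 406, 65), (431, 401, 64), (425, 397, 63), (426, 386, 56)]
```

View pics/s4b.png

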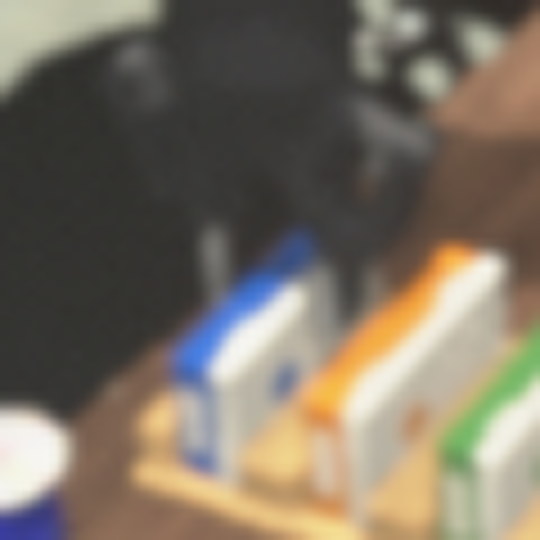

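The jaws now straddle the blue box, with tips near z≈0.058. I'll go 18 mm lower and close.

Request:
servo_tool(increments="0 0 0 0 0.05 0.6 3.8; 0 0 0 0 0.05 1.2 3.8; 0 0 0 0 0.05 1.8 3.8; 0 0 0 0 0.05 1.8 3.8; 0 0 0 0 0.05 1.8 1; 0 0 0 0 0.05 1.8 1; 0 0 0 0 0.05 1.8 1; 0 0 0 0 0.05 1.8 1; 0 0 0 0 0.05 1.8 1", grip_force=45)

```text
time: 4.07
eef_pos: [0.4918, 0.3658, 0.0159]
tcp_rot: [0.672, 0.74, 0.0, 0.0]
contact_force: [1.0, 0.3, -1.4]
opening: 0.299
```

Request:
servo_tool(increments="0 0 0 0 0 -0.8 1; 0 0 0 0 0 -2 1; 0 0 0 0 0 -4 1; 0 0 0 0 0 -6 1; 0 0 0 0 0 -8 1; 0 0 0 0 0 -9.5 1; 0 0 0 0 0 -10 1; 0 0 0 0 0 -10 1")

```text
time: 4.73
eef_pos: [0.4926, 0.3665, 0.1189]
tcp_rot: [0.672, 0.74, 0.002, 0.001]
contact_force: [0.3, 0.7, -1.7]
opening: 0.29
```

```bash
python3 - <<'E'
from h import *
p,d=grab('side','s5')
s=ctrl.get_state();print(s['time'],s['eef_pos'],s['opening'],s['contact_force'],s['qpos'])
cv2.imwrite('pics/s5b.png',cv2.resize(p[195:285,228:318],None,fx=6,fy=6,interpolation=cv2.INTER_CUBIC)[:,:,::-1])
w=cloud('side',d)
# bottom of lifted box
for v in range(222,262,2): print(v,[tuple((w[v,u]*1000).round().astype(int).tolist()) if w[v,u,0]==w[v,u,0] else 0 for u in range(244,262,3)])
go([.46,.03,.12],down(0,0)); go([.46,.03,.12],down(0,-45));go([.46,.03,.12],down(0,45)); print(down(0,45)[:,2],down(0,-45)[:,2])
E
```

```text
4.7833 [0.49179098 0.36601333 0.11700109] 0.2940589113615451 [-0.43505499  0.21748937 -1.90026554] [4.74407177e-01 2.42912081e-01 1.80959626e+00 1.52970419e-04
 1.08791248e+00 3.78013002e-01]
222 [(533, 381, 200), (514, 388, 211), (504, 385, 213), (506, 369, 203), (480, 384, 221), (472, 379, 221)]
224 [(532, 384, 195), (523, 379, 195), (509, 380, 200), (512, 362, 188), (481, 384, 213), (472, 379, 213)]
226 [(532, 384, 187), (525, 378, 185), (508, 382, 194), (509, 366, 184), (482, 384, 204), (467, 387, 212)]
228 [(952, -93, -264), (951, -114, -276), (513, 377, 181), (509, 367, 176), (511, 349, 165), (477, 376, 194)]
230 [(952, -92, -275), (934, -94, -270), 0, (508, 369, 170), (501, 363, 169), (475, 378, 188)]
232 [(938, -76, -272), (933, -90, -278), (513, 380, 167), (498, 382, 173), (499, 366, 163), (476, 378, 180)]
234 [(933, -68, -277), (921, -76, -277), (504, 391, 169), (497, 384, 167), (486, 382, 170), (474, 382, 174)]
236 [(914, -45, -267), (910, -61, -275), (496, 401, 170), (488, 396, 170), (478, 393, 172), (481, 374, 159)]
238 [(911, -41, -275), (499, 413, 169), (488, 411, 171)
[... 866 characters left out ...]
9, -280), (562, 299, 0), (554, 292, 0)]
256 [(830, 63, -278), (815, 60, -274), (797, 61, -265), (568, 310, -3), (557, 306, -1), (522, 332, 30)]
258 [(821, 75, -278), (806, 71, -274), (796, 63, -276), (559, 321, -2), (527, 343, 26), (517, 338, 28)]
260 [(801, 98, -265), (802, 78, -279), (558, 340, 2), (549, 334, 2), (515, 358, 33), (515, 342, 22)]
t 4.7833 pos [0.4918 0.366  0.117 ] turn [ 0.001 -0.001  0.096] shift [-33.14  -6.4   -0.33]
t 4.7833 pos [0.4918 0.366  0.117 ] turn [-0.784 -0.038  0.091] shift [-33.14  -6.4   -0.33]
t 4.7833 pos [0.4918 0.366  0.117 ] turn [0.786 0.037 0.092] shift [-33.14  -6.4   -0.33]
[-0.70710678  0.         -0.70710678] [ 0.70710678  0.         -0.70710678]
```

View pics/s5b.png

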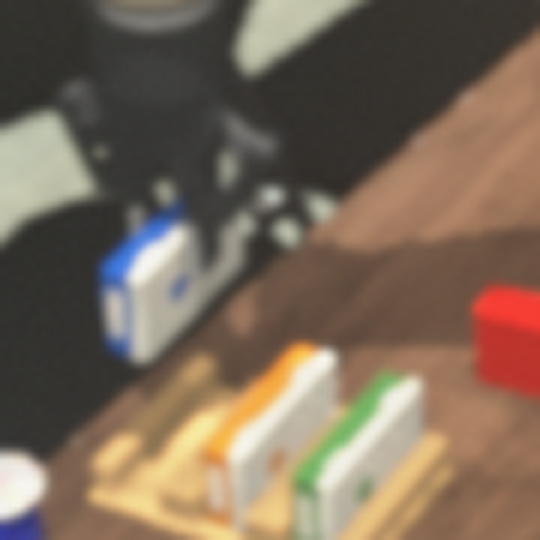

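```bash
python3 - <<'E'
from h import *
go([.43,.03,.11],down(0.5,40))
E
```

```text
t 4.7833 pos [0.4918 0.366  0.117 ] turn [0.699 0.03  0.084] shift [-32.85  -9.38   0.67]
```

Request:
servo_tool(increments="0.02 0 0 -2 -0.6 0 1; 0.07 0 0.01 -5 -1.5 0 1; 0.14 0.01 0.02 -8.5 -2.5 0 1; 0.22 0.01 0.03 -12 -3.5 0.1 1; 0.30 0.01 0.04 -15.5 -4.5 0.2 1; 0.38 0.02 0.05 -19 -5.5 0.3 1; 0.46 0.02 0.06 -22.5 -6.5 0.4 1; 0.54 0.02 0.07 -26 -7.5 0.5 1; 0.62 0.03 0.08 -29.5 -8.5 0.6 1; 0.68 0.03 0.084 -31.8 -9.1 0.7 1")

```text
time: 5.62
eef_pos: [0.4304, 0.0378, 0.1077]
tcp_rot: [0.664, 0.668, -0.239, -0.237]
contact_force: [-0.1, 1.5, -2.3]
opening: 0.295
```

Request:
servo_tool(increments="0.019 0 0 -1 -0.2 0 1; 0.019 0 0 -1 -0.2 0 1; 0.019 0 0 -1 -0.2 0 1")

```text
time: 5.87
eef_pos: [0.4298, 0.0311, 0.1094]
tcp_rot: [0.662, 0.667, -0.243, -0.242]
contact_force: [0.4, -0.0, -2.1]
opening: 0.298
```

```bash
python3 - <<'E'
from h import *
p,d=grab('side','s6')
s=ctrl.get_state();print(s['time'],s['eef_pos'],s['opening'],s['contact_force'],s['qpos'])
print(R.from_quat(s['tcp_rot']).as_matrix().round(3))
cv2.imwrite('pics/s6.png',cv2.resize(p[120:300,220:420],None,fx=4,fy=3.3,interpolation=cv2.INTER_CUBIC)[:,:,::-1])
go([.43,.03,.016],down(0.5,40))
w=cloud('side',d)
h=cv2.cvtColor(p,cv2.COLOR_RGB2HSV); m=(np.abs(w[...,1]-.03)<.08)&(np.abs(w[...,0]-.43)<.1)&(w[...,2]>.03)
v,u=np.nonzero(m);print(u.min(),u.max(),v.min(),v.max())
P=w[m];print(P[:,2].min(), np.percentile(P[:,2],2))
low=P[P[:,2]<.112];print(low.mean(0),low.min(0),low.max(0),len(low))
E
```

```text
5.9167 [0.42992982 0.03156644 0.10985053] 0.30052937062518736 [ 0.52609219 -0.08947553 -0.3098704 ] [-0.11328478  0.31790053  1.86269731 -0.0779601   1.65634049 -0.10114831]
[[-0.009  0.765 -0.644]
 [ 1.     0.008 -0.005]
 [ 0.001 -0.644 -0.765]]
t 5.9167 pos [0.4299 0.0316 0.1099] turn [-0.001 -0.001  0.001] shift [-0.17  6.04  7.18]
291 341 99 213
0.10110087978909199 0.11478477733270814
[0.43042763 0.06729756 0.10859721] [ 0.41969308 -0.0026375   0.10110088] [0.44574669 0.09144559 0.11191726] 18
```

View pics/s6.png

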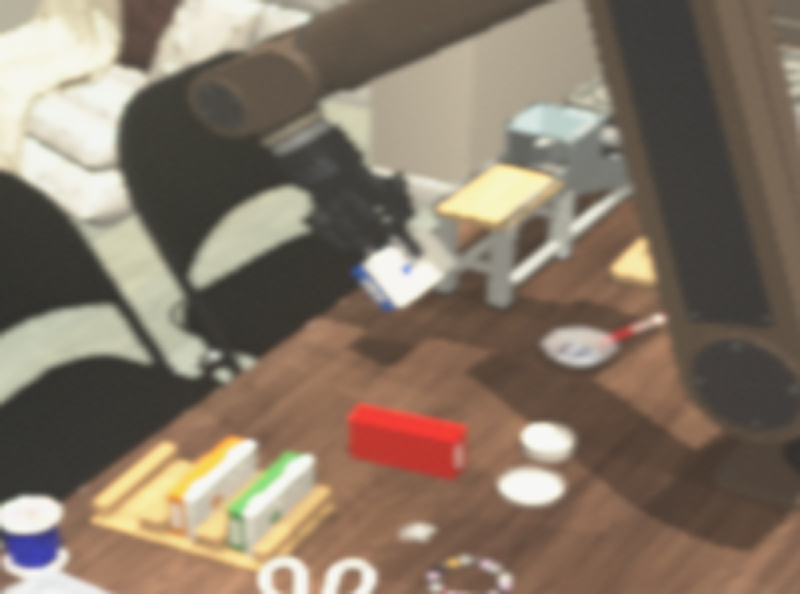

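Request:
servo_tool(increments="0 0 0 0 1 1.2 1; 0 0 0 0 2.3 2.7 1; 0 0 0 0 3.6 4.2 1; 0 0 0 0 4.7 5.6 1; 0 0 0 0 5.5 6.5 1; 0 0 0 0 5.9 7 1; 0 0 0 0 6.05 7.2 1; 0 0 0 0 6.12 7.27 1; 0 0 0 0 6.15 7.3 1; 0 0 0 0 6.15 7.3 1")

```text
time: 6.75
eef_pos: [0.431, 0.0306, 0.0154]
tcp_rot: [0.662, 0.667, -0.243, -0.241]
contact_force: [0.2, 0.3, -1.2]
opening: 0.301
```

Request:
servo_tool(increments="0 0 0 0 0.07 0.08 1; 0 0 0 0 0.07 0.08 1; 0 0 0 0 0.13 0.15 1; 0 0 0 0 0.13 0.15 1")

```text
time: 7.08
eef_pos: [0.4308, 0.0304, 0.0138]
tcp_rot: [0.661, 0.667, -0.243, -0.241]
contact_force: [0.8, -0.5, 4.0]
opening: 0.3
```

```bash
python3 - <<'E'
from h import *
s=ctrl.get_state();print(s['time'],s['eef_pos'],s['opening'],s['contact_force'],s['wrist_torque'])
p,d=grab('side','s7')
s=ctrl.get_state();print(s['contact_force'])
cv2.imwrite('pics/s7.png',cv2.resize(p[150:250,280:380],None,fx=6,fy=6,interpolation=cv2.INTER_CUBIC)[:,:,::-1])
E
```

```text
7.0833 [0.43083045 0.03041385 0.01382901] 0.3002812825143918 [ 0.76712615 -0.48620594  4.00994393] [ 0.13251821  0.1795517  -0.02103966]
[ 1.01526661 -0.77501206  5.07539749]
```

View pics/s7.png

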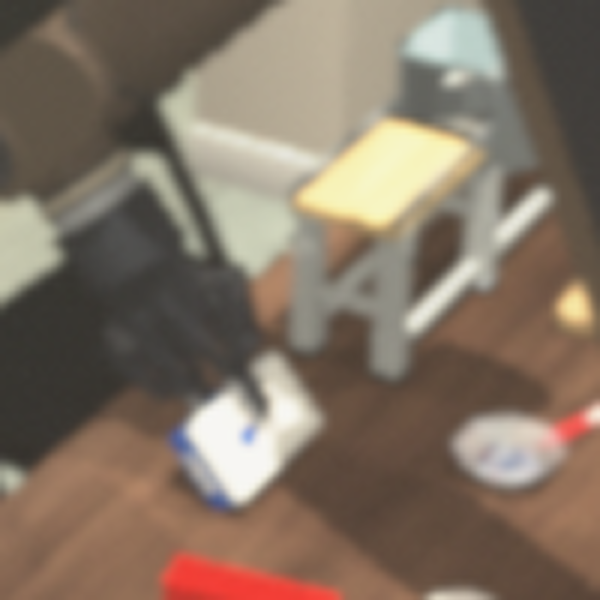

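The box edge rests on the table, tilted 40° with lid up. I'll release and back out along the tool axis.

Request:
servo_tool(increments="0 0 0 0 0 0 3; 0 0 0 0 0 0 3.4; 0 0 0 0 0 0 3.6; 0 0 0 0 0 -0.3 3.6; 0 0 0 0 0 -0.9 3.6; 0 0 0 0 0 -1.6 3.6; 0 0 0 0 0 -2.4 3.6; 0 0 0 0 0 -3.3 3.6; 0 0 0 0 0 -4.5 3.6; 0 0 0 0 0 -6.5 3.6")

```text
time: 7.97
eef_pos: [0.4715, 0.0311, 0.0626]
tcp_rot: [0.661, 0.667, -0.244, -0.242]
contact_force: [0.2, 0.4, -0.8]
opening: 0.424
```

```bash
python3 - <<'E'
from h import *
s=ctrl.get_state();print(s['time'],s['eef_pos'],s['opening'],s['contact_force'])
p,d=grab('side','s8')
cv2.imwrite('pics/s8.png',cv2.resize(p[150:250,280:380],None,fx=6,fy=6,interpolation=cv2.INTER_CUBIC)[:,:,::-1])
E
```

```text
7.9667 [0.47154747 0.03107069 0.06256407] 0.4241118830376022 [ 0.156062    0.36179016 -0.82428156]
```

View pics/s8.png

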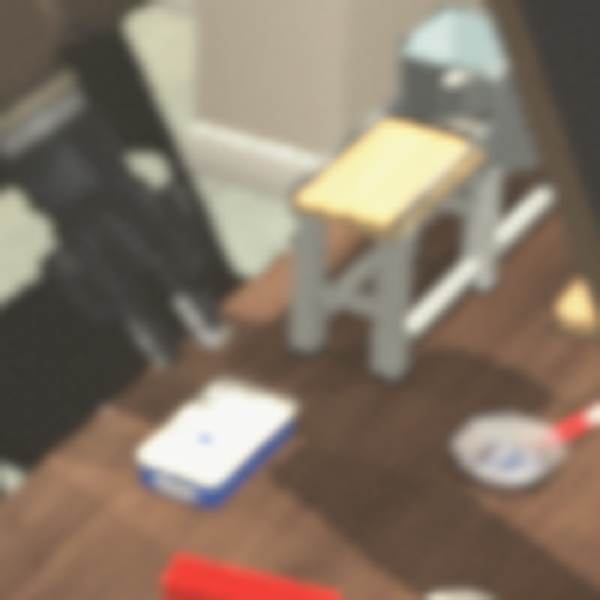

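The box lies flat on the bare table with its white lid up, at crop (215,440). Now I'll measure it.

```bash
cat >> h.py <<'E'
def findbox(cam,d,p,cx,cy,z0,rad=.09,topz=.026):
    w=cloud(cam,d)
    h=cv2.cvtColor(p,cv2.COLOR_RGB2HSV).astype(int)
    m=(np.hypot(w[...,0]-cx,w[...,1]-cy)<rad)&(w[...,2]>z0)&(w[...,2]<topz+.02)&(h[...,1]<70)&(h[...,2]>110)
    m=cv2.morphologyEx(m.astype(np.uint8),cv2.MORPH_CLOSE,np.ones((3,3),np.uint8))
    i=ctrl.camera_info(cam);K=np.array(i['camera_matrix']);T=np.linalg.inv(np.array(i['world_to_cam']))
    c=max(cv2.findContours(m,cv2.RETR_EXTERNAL,cv2.CHAIN_APPROX_NONE)[0],key=cv2.contourArea).reshape(-1,2)
    r=np.stack([(c[:,0]-K[0,2])/K[0,0],(c[:,1]-K[1,2])/K[1,1],np.ones(len(c))],1)@T[:3,:3].T
    P=(T[:3,3]+r*((topz-T[2,3])/r[:,2])[:,None])[:,:2].astype(np.float32)
    print(cam,'minrect',cv2.minAreaRect(P),'px',c.mean(0))
    rect(m,cam,z=topz,cam=cam)
E
python3 - <<'E'
from h import *
z=np.load('pics/s8.npz');findbox('side',z['d'],z['p'],.46,.03,.014)
p,d=grab('top','t8'); findbox('top',d,p,.46,.03,.014)
cv2.imwrite('pics/t8a.png',cv2.resize(p[160:240,270:400],None,fx=6,fy=6,interpolation=cv2.INTER_CUBIC)[:,:,::-1])
E
```

```text
side minrect ((0.46531692147254944, 0.04841671884059906), (0.06389259546995163, 0.12322449684143066), 1.201215386390686) px [315.29310345 222.53448276]
side n 279 px 315.3 222.2 mean [0.4653 0.0456] ang of long axis from +y deg 0.5 size [0.1161 0.0628]
top minrect ((0.46625813841819763, -0.014770783483982086), (0.007255071774125099, 0.05521148443222046), 88.93244934082031) px [336.45454545 190.72727273]
top n 33 px 336.5 190.7 mean [ 0.4654 -0.0164] ang of long axis from +y deg 88.1 size [0.0611 0.007 ]
```

View pics/t8a.png

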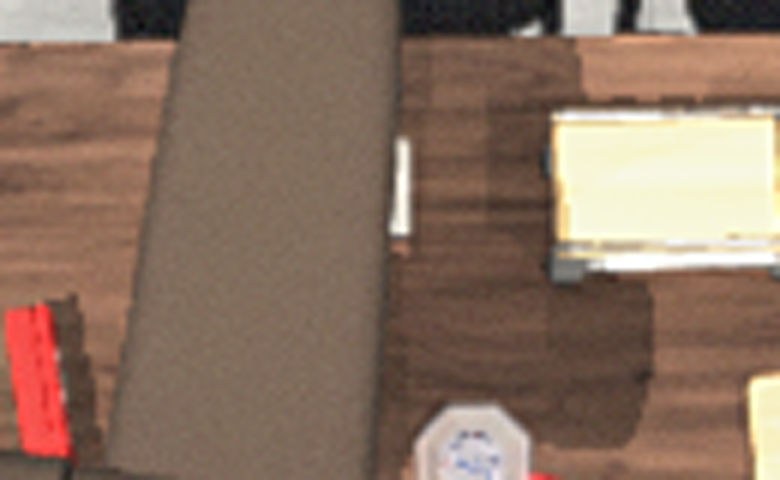

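```bash
python3 - <<'E'
from h import *
go([.4655,.031,.06],down(0.8,0))
E
```

```text
t 8.0667 pos [0.4761 0.0305 0.0653] turn [-0.692 -0.001 -0.005] shift [ 0.06 -0.48  1.08]
```

Request:
servo_tool(increments="0 0 0 0 -0.5 -2 5; -0.1 0 0 0 -1.8 -2.5 6; -0.22 0 0 0 -1.8 -2.3 7; -0.34 0 0 0 -1.8 -1.5 8; -0.46 0 0 0 -1.5 -0.8 8; -0.58 0 0 0 -1.1 0 8; -0.66 0 0 0 -0.7 0.7 8; -0.692 0 -0.005 0.06 -0.48 1.08 8; -0.692 0 -0.005 0.06 -0.48 1.08 8; -0.692 0 -0.005 0.06 -0.48 1.08 8")

```text
time: 8.9
eef_pos: [0.4609, 0.0315, 0.0572]
tcp_rot: [0.703, 0.712, -0.002, -0.004]
contact_force: [0.6, 0.1, -0.4]
opening: 0.933
```

```bash
python3 - <<'E'
from h import *
p,d=grab('side','s9')
s=ctrl.get_state();print(s['time'],s['eef_pos'],s['opening'],s['contact_force'],s['qpos'])
cv2.imwrite('pics/s9.png',cv2.resize(p[150:250,280:380],None,fx=6,fy=6,interpolation=cv2.INTER_CUBIC)[:,:,::-1])
w=cloud('side',d)
go([.4655,.031,-.01],down(0.8,0))
h=cv2.cvtColor(p,cv2.COLOR_RGB2HSV).astype(int)
for lo,hi in ((.40,.45),(.48,.54)):
    m=(w[...,0]>lo)&(w[...,0]<hi)&(np.abs(w[...,1]-.035)<.03)&(w[...,2]>.05)&(w[...,2]<.2)
    P=w[m];o=np.argsort(P[:,2])[:12];print(P[o].round(3).tolist())
E
```

```text
8.95 [0.4619032  0.03127623 0.0576201 ] 0.9363789413469945 [0.56401972 0.6203218  1.02663683] [-1.52389705e-01  1.10837905e-02  2.19400368e+00  5.99235677e-04
  9.44081166e-01 -1.65623245e-01]
t 8.95 pos [0.4619 0.0313 0.0576] turn [-0.007 -0.002 -0.001] shift [-0.04  0.41  6.76]
[[0.418, 0.038, 0.09], [0.421, 0.033, 0.09], [0.422, 0.039, 0.093], [0.416, 0.02, 0.094], [0.42, 0.049, 0.095], [0.423, 0.044, 0.095], [0.413, 0.031, 0.096], [0.416, 0.049, 0.097], [0.415, 0.036, 0.099], [0.411, 0.043, 0.1], [0.419, 0.043, 0.101], [0.413, 0.024, 0.102]]
[[0.508, 0.022, 0.087], [0.521, 0.031, 0.087], [0.506, 0.041, 0.089], [0.509, 0.021, 0.091], [0.501, 0.04, 0.095], [0.504, 0.042, 0.095], [0.518, 0.035, 0.095], [0.508, 0.029, 0.096], [0.507, 0.046, 0.096], [0.503, 0.052, 0.096], [0.502, 0.046, 0.102], [0.516, 0.038, 0.102]]
```

View pics/s9.png

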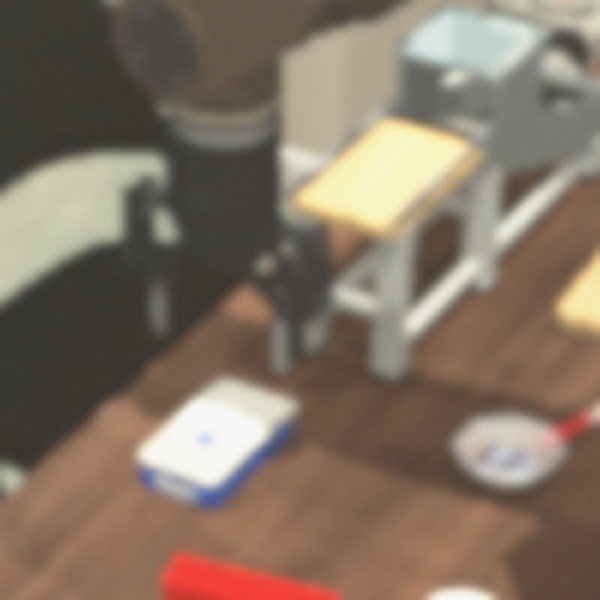

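Request:
servo_tool(increments="0 0 0 0 0.2 1.5 8; 0 0 0 0 0.4 3 8; 0 0 0 0 0.4 4.5 8; 0 0 0 0 0.4 5.6 8; 0 0 0 0 0.4 6.4 8; 0 0 0 0 0.4 6.7 8; 0 0 0 0 0.4 6.7 8")

```text
time: 9.53
eef_pos: [0.4648, 0.0316, -0.0105]
tcp_rot: [0.702, 0.712, -0.002, -0.004]
contact_force: [0.6, -0.6, -0.6]
opening: 0.939
```

```bash
python3 - <<'E'
from h import *
p,d=grab('side','s10')
s=ctrl.get_state();print(s['time'],s['eef_pos'],s['opening'],s['contact_force'],s['qpos'])
cv2.imwrite('pics/s10.png',cv2.resize(p[150:250,280:380],None,fx=6,fy=6,interpolation=cv2.INTER_CUBIC)[:,:,::-1])
go([.4655,.031,-.017],down(0.8,0))
w=cloud('side',d)
for lo,hi in ((.41,.432),(.50,.53)):
    m=(w[...,0]>lo)&(w[...,0]<hi)&(np.abs(w[...,1]-.035)<.03)&(w[...,2]>.01)&(w[...,2]<.2)
    P=w[m];o=np.argsort(P[:,2])[:12];print(P[o].round(3).tolist())
E
```

```text
9.5833 [ 0.46525854  0.03154284 -0.00980762] 0.9355872550996571 [ 0.53187573  0.28947568 -0.06375218] [-1.50807161e-01  1.49642337e-01  2.20394330e+00  9.51813665e-04
  7.95977688e-01 -1.64553143e-01]
t 9.5833 pos [ 0.4653  0.0315 -0.0098] turn [-0.008 -0.002 -0.001] shift [-0.06  0.03  0.72]
[[0.43, 0.039, 0.022], [0.426, 0.038, 0.022], [0.421, 0.039, 0.025], [0.427, 0.037, 0.026], [0.42, 0.025, 0.031], [0.427, 0.045, 0.031], [0.428, 0.043, 0.034], [0.42, 0.04, 0.035], [0.417, 0.046, 0.035], [0.414, 0.045, 0.035], [0.423, 0.043, 0.036], [0.413, 0.03, 0.036]]
[[0.501, 0.056, 0.02], [0.501, 0.049, 0.021], [0.515, 0.042, 0.022], [0.507, 0.039, 0.022], [0.509, 0.037, 0.025], [0.507, 0.047, 0.027], [0.51, 0.043, 0.028], [0.506, 0.034, 0.029], [0.501, 0.042, 0.031], [0.518, 0.044, 0.031], [0.511, 0.048, 0.031], [0.508, 0.039, 0.031]]
```

View pics/s10.png

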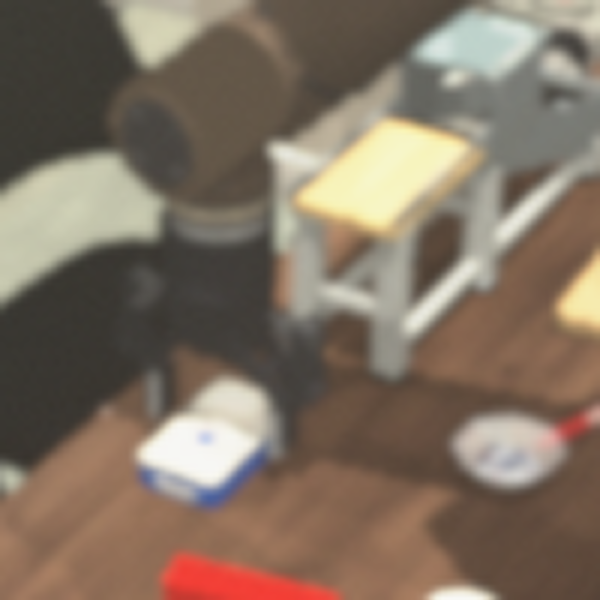

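Request:
servo_tool(increments="-0.008 0 0 0 0 0.3 8; -0.008 0 0 0 0 0.5 8; -0.008 0 0 0 0 0.5 4; -0.008 0 0 0 0 0.5 4; -0.008 0 0 0 0 0.5 4; -0.008 0 0 0 0 0.5 4; -0.008 0 0 0 0 0.5 4; -0.008 0 0 0 0 0.5 4", grip_force=45)

```text
time: 10.25
eef_pos: [0.4655, 0.0315, -0.0142]
tcp_rot: [0.702, 0.712, 0.001, -0.0]
contact_force: [-1.0, 0.5, 5.2]
opening: 0.666
```

Request:
servo_tool(increments="0 0 0 0 0 -0.5 4; 0 0 0 0 0 -1.5 4; 0 0 0 0 0 -3.5 4; 0 0 0 0 0 -6 4; 0 0 0 0 0 -9 4; 0 0 0 0 0 -12 4; 0 0 0 0 0 -14.5 4; 0 0 0 0 0 -16 4; 0 0 0 0 0 -16.5 4; 0 0 0 0 0 -16.5 4")

```text
time: 11.08
eef_pos: [0.4656, 0.0312, 0.1519]
tcp_rot: [0.702, 0.712, 0.002, 0.001]
contact_force: [0.5, -1.4, -1.4]
opening: 0.665
```

```bash
python3 - <<'E'
from h import *
p,d=grab('side','s11')
s=ctrl.get_state();print(s['time'],s['eef_pos'],s['opening'],s['contact_force'],s['qpos'])
cv2.imwrite('pics/s11.png',cv2.resize(p[100:220,280:400],None,fx=5,fy=5,interpolation=cv2.INTER_CUBIC)[:,:,::-1])
go([.452,-.165,.152],down(0.8,0))
w=cloud('side',d)
m=(np.abs(w[...,0]-.465)<.1)&(np.abs(w[...,1]-.035)<.09)&(w[...,2]>.1)&(w[...,2]<.2)
v,u=np.nonzero(m)
for v in range(165,205,2): print(v,[tuple((w[v,u]*1000).round().astype(int).tolist()) if w[v,u,0]==w[v,u,0] else 0 for u in range(296,336,4)])
E
```

```text
11.1333 [0.46456245 0.03131111 0.15014824] 0.6650262230485149 [-0.38759596 -0.32666838 -1.80084297] [-0.15231281 -0.12741355  2.13286187  0.00218328  1.1356538  -0.16629744]
t 11.1333 pos [0.4646 0.0313 0.1501] turn [ 0.001 -0.002 -0.001] shift [-19.61  -1.51  -0.22]
165 [(943, -538, -125), (524, 55, 265), (519, 37, 258), (496, 45, 268), (481, 42, 271), (462, 45, 278), (450, 37, 277), (432, 38, 282), (425, 23, 277), (1194, -1364, -575)]
167 [(936, -527, -130), (525, 55, 256), (518, 38, 250), (1488, -1508, -741), (481, 42, 262), (456, 55, 275), (448, 41, 271), (428, 45, 279), (418, 34, 276), (405, 29, 278)]
169 [(934, -524, -140), (532, 44, 240), (523, 30, 236), (491, 54, 257), (477, 47, 258), (453, 59, 270), (447, 42, 264), (433, 37, 265), (410, 48, 277), (400, 37, 275)]
171 [(932, -520, -149), (920, -540, -155), (516, 42, 236), (492, 51, 247), (480, 43, 247), (466, 39, 249), (442, 50, 260), (443, 20, 246), (416, 36, 262), (401, 35, 265)]
173 [(925, -509, -154), (924, -546, -171), (524, 29, 219), (493, 51, 238), (1388, -1406, -716), (1340, -1384, -692), (441, 51, 253), (438, 28, 243)
[... 2068 characters left out ...]
2, -274), (866, -491, -273), (846, -499, -271), (823, -503, -265), (443, 77, 164), (799, -543, -279), (549, -161, 4), (500, -110, 47), (476, -102, 59)]
199 [(891, -453, -273), (875, -466, -275), (858, -478, -276), (838, -487, -274), (821, -499, -275), (802, -509, -274), (564, -153, -7), (541, -148, 4), (493, -98, 46), (474, -99, 52)]
201 [(878, -432, -270), (861, -445, -271), (837, -446, -264), (832, -477, -279), (813, -485, -277), (571, -132, -7), (550, -130, 1), (536, -139, 0), (495, -103, 33), (483, -115, 30)]
203 [(868, -417, -271), (857, -438, -278), (837, -446, -276), (816, -452, -273), (805, -472, -280), (551, -100, 7), (541, -115, 2), (526, -123, 3), (495, -102, 24), (480, -108, 26)]
```

View pics/s11.png

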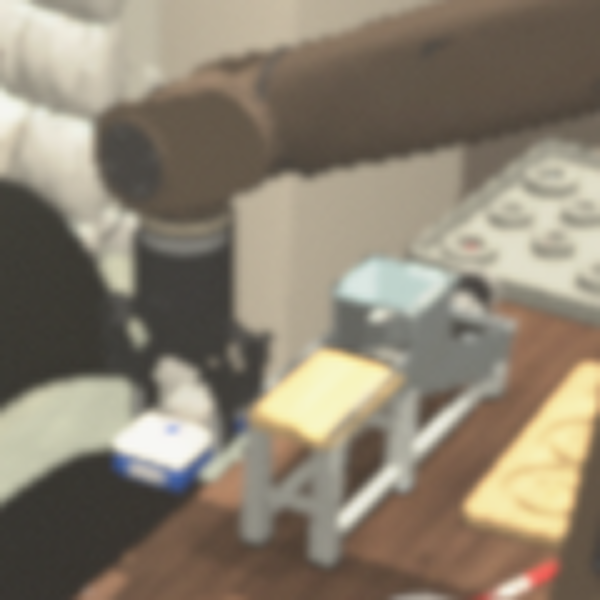

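Request:
servo_tool(increments="0 0 0 -1.5 -0.1 -0.2 4; 0 0 0 -4 -0.3 -0.3 4; 0 0 0 -7 -0.5 -0.3 4; 0 0 0 -10 -0.8 -0.3 4; 0 0 0 -13 -1 -0.3 4; 0 0 0 -16 -1.3 -0.3 4; 0 0 0 -18.3 -1.4 -0.3 4; 0 0 0 -19.5 -1.5 -0.3 4; 0 0 0 -19.6 -1.5 -0.3 4; 0 0 0 -19.6 -1.5 -0.3 4")

```text
time: 11.97
eef_pos: [0.4516, -0.1644, 0.1514]
tcp_rot: [0.703, 0.711, 0.001, -0.002]
contact_force: [-0.1, -0.1, -1.2]
opening: 0.667
```

```bash
python3 - <<'E'
from h import *
p,d=grab('side','s12')
s=ctrl.get_state();print(s['time'],s['eef_pos'],s['opening'],s['contact_force'],s['qpos'])
cv2.imwrite('pics/s12.png',cv2.resize(p[110:200,300:400],None,fx=7,fy=6.6,interpolation=cv2.INTER_CUBIC)[:,:,::-1])
go([.452,-.165,.115],down(0.8,0))
E
```

```text
12.0167 [ 0.45183533 -0.16382025  0.15163481] 0.6670705971128769 [ 0.02501656  0.51177194 -0.70595748] [-0.56080057 -0.08993095  2.09599832  0.00280492  1.13881875 -0.5749866 ]
t 12.0167 pos [ 0.4518 -0.1638  0.1516] turn [-0.001 -0.004 -0.001] shift [-0.13  0.02  3.66]
```

View pics/s12.png

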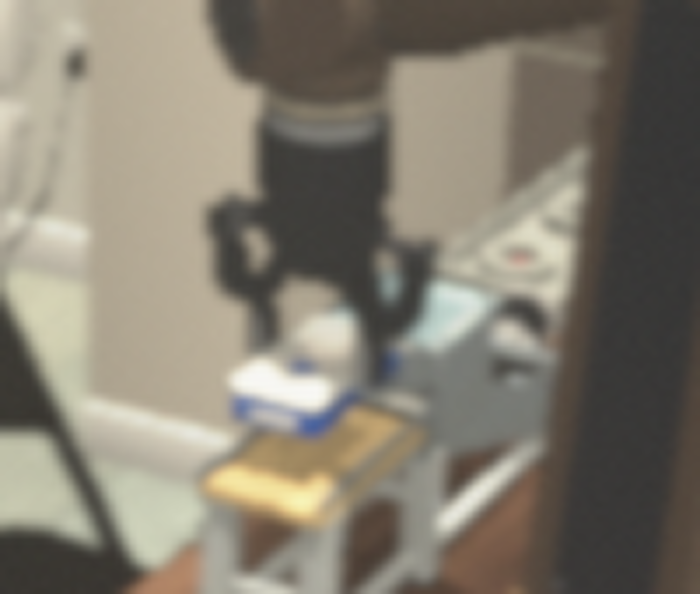

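Request:
servo_tool(increments="0 -0.004 0 -0.1 0 0.8 4; 0 -0.004 0 -0.1 0 1.8 4; 0 -0.004 0 -0.1 0 2.8 4; 0 -0.004 0 -0.1 0 3.5 4; 0 -0.004 0 -0.1 0 3.8 4; 0 -0.004 0 -0.1 0 4 4; 0 -0.004 0 -0.1 0 4.1 4; 0 -0.004 0 -0.1 0 4.1 4")

```text
time: 12.68
eef_pos: [0.4526, -0.1659, 0.1118]
tcp_rot: [0.702, 0.712, -0.001, 0.001]
contact_force: [-0.1, -0.3, -1.8]
opening: 0.665
```

```bash
python3 - <<'E'
from h import *
p,d=grab('side','s13')
s=ctrl.get_state();print(s['time'],s['eef_pos'],s['opening'],s['contact_force'])
cv2.imwrite('pics/s13.png',cv2.resize(p[130:200,310:380],None,fx=8.5,fy=8.5,interpolation=cv2.INTER_CUBIC)[:,:,::-1])
E
```

```text
12.7333 [ 0.45270605 -0.16598171  0.11205451] 0.6658524682161212 [ 0.11995323  0.02941381 -1.35750186]
```

View pics/s13.png

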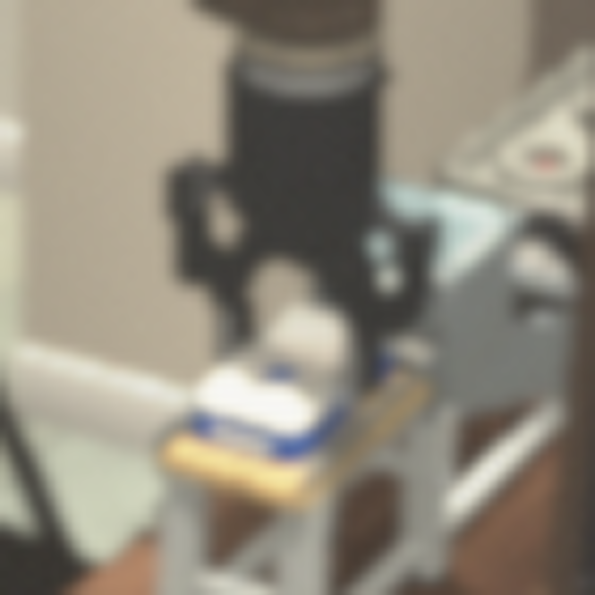

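Request:
servo_tool(increments="0 0 0 0 0 0.1 4; 0 0 0 0 0 0.2 4; 0 0 0 0 0 0.2 4; 0 0 0 0 0 0.25 4; 0 0 0 0 0 0.25 4")

```text
time: 13.15
eef_pos: [0.4529, -0.1662, 0.1107]
tcp_rot: [0.702, 0.712, -0.0, 0.001]
contact_force: [-2.1, 0.7, 6.0]
opening: 0.665
```

Contact came at the height expected for the deck (bottom ≈ 0.125, not the guide top at 0.133). Releasing.

Request:
servo_tool(increments="0 0 0 0 0 0 6; 0 0 0 0 0 0 6.6; 0 0 0 0 0 0 7; 0 0 0 0 0 0 7; 0 0 0 0 0 -1 7; 0 0 0 0 0 -2.5 7; 0 0 0 0 0 -4.5 7; 0 0 0 0 0 -6 7; 0 0 0 0 0 -6.5 7; 0 0 0 0 0 -6.5 7")

```text
time: 13.98
eef_pos: [0.4535, -0.1663, 0.1765]
tcp_rot: [0.702, 0.712, -0.0, 0.003]
contact_force: [-0.3, -0.1, -0.0]
opening: 0.818
```

```bash
python3 - <<'E'
from h import *
p,d=grab('side','s14')
s=ctrl.get_state();print(s['time'],s['eef_pos'],s['opening'],s['contact_force'])
cv2.imwrite('pics/s14.png',cv2.resize(p[130:200,310:380],None,fx=8.5,fy=8.5,interpolation=cv2.INTER_CUBIC)[:,:,::-1])
findbox('side',d,p,.452,-.165,.135,topz=.151)
w=cloud('side',d);m=(np.abs(w[...,0]-.452)<.025)&(np.abs(w[...,1]+.165)<.04)&(w[...,2]>.12)&(w[...,2]<.165);print('lid z',np.median(w[m][:,2]),m.sum())
go([.452,-.06,.176],down(0.8,0))
E
```

```text
14.0333 [ 0.45276438 -0.1658699   0.17499511] 0.817969251261044 [-0.32569448 -0.20445719 -0.50240258]
side minrect ((0.45587989687919617, -0.18327409029006958), (0.07266877591609955, 0.20454472303390503), 7.848184108734131) px [344.72       170.18666667]
side n 263 px 343.8 173.2 mean [ 0.4533 -0.1547] ang of long axis from +y deg 11.9 size [0.156  0.0651]
lid z 0.14993232858249206 154
t 14.0333 pos [ 0.4528 -0.1659  0.175 ] turn [ 0.002  0.003 -0.001] shift [10.59  0.06 -0.13]
```

View pics/s14.png

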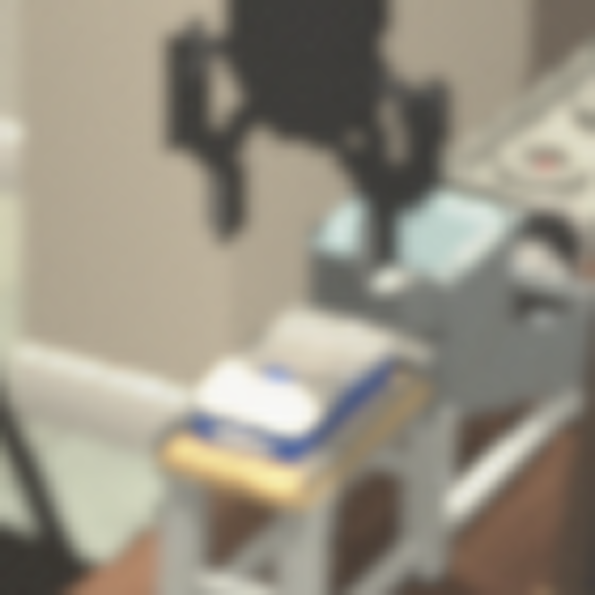

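Request:
servo_tool(increments="0 0 0 2 0 0 5; 0 0 0 5 0 0 3; 0 0 0 8 0 0 0; 0 0 0 10 0 0 0; 0 0 0 10.6 0 0 0; 0 0 0 10.6 0 1.5 0; 0 0 0 10.6 0 3.5 0; 0 0 0 10.6 0 5 0; 0 0 0 10.6 0 5.8 0; 0 0 0 10.6 0 5.8 0")

```text
time: 14.87
eef_pos: [0.4491, -0.0596, 0.1132]
tcp_rot: [0.703, 0.712, -0.002, -0.002]
contact_force: [-0.2, 1.2, -0.5]
opening: 0.003
```

```bash
python3 - <<'E'
from h import *
p,d=grab('side','s15'); pt,dt=grab('top','t15')
s=ctrl.get_state();print(s['time'],s['eef_pos'],s['opening'],s['contact_force'],s['qpos'])
cv2.imwrite('pics/s15.png',cv2.resize(np.vstack([p[130:200,300:390],pt[165:215,355:445]]),None,fx=5.2,fy=5,interpolation=cv2.INTER_CUBIC)[:,:,::-1])
w=cloud('side',d)
m=(np.abs(w[...,0]-.452)<.03)&(np.abs(w[...,1]+.05)<.025)&(w[...,2]>.09)&(w[...,2]<.2)
P=w[m];o=np.argsort(P[:,2])[:15];print(P[o].round(3).tolist())
E
```

```text
14.9667 [ 0.45099726 -0.06016815  0.11589008] 0.0010708837576920397 [-0.6029863   0.37584421 -0.48634377] [-3.55110332e-01 -1.07143290e-01  2.18306536e+00 -2.14019455e-03
  1.06523178e+00 -3.66787244e-01]
[[0.456, -0.049, 0.134], [0.446, -0.055, 0.135], [0.448, -0.05, 0.137], [0.451, -0.047, 0.137], [0.462, -0.052, 0.14], [0.445, -0.053, 0.141], [0.458, -0.045, 0.141], [0.455, -0.046, 0.141], [0.441, -0.062, 0.141], [0.447, -0.049, 0.142], [0.447, -0.057, 0.142], [0.439, -0.051, 0.143], [0.456, -0.049, 0.144], [0.449, -0.044, 0.144], [0.442, -0.063, 0.146]]
```

View pics/s15.png

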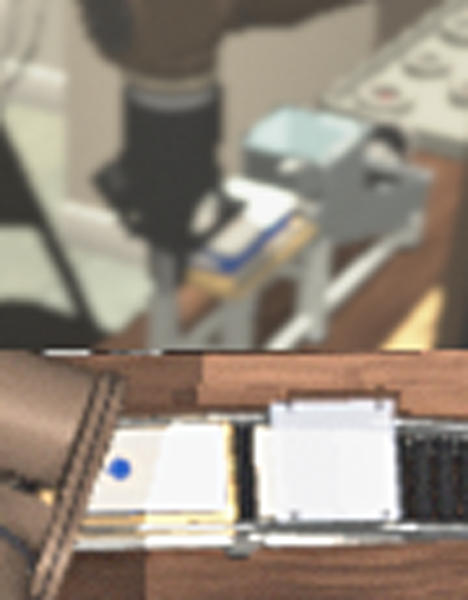

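Request:
servo_tool(increments="0 0 0 -1 0.1 0.1 0; 0 0 0 -2.5 0.1 0.2 0; 0 0 0 -4 0.1 0.2 0; 0 0 0 -5 0.1 0.2 0; 0 0 0 -5.8 0.1 0.2 0; 0 0 0 -6.6 0.1 0.2 0; 0 0 0 -7.4 0.1 0.2 0; 0 0 0 -8.2 0.1 0.2 0; 0 0 0 -9 0.1 0.2 0; 0 0 0 -9.8 0.1 0.2 0")

```text
time: 15.8
eef_pos: [0.4534, -0.1584, 0.1143]
tcp_rot: [0.702, 0.712, -0.001, 0.001]
contact_force: [-0.3, 0.7, 1.3]
opening: -0.005
```

```bash
python3 - <<'E'
from h import *
p,d=grab('side','s16'); pt,dt=grab('top','t16')
s=ctrl.get_state();print(s['time'],s['eef_pos'],s['opening'],s['contact_force'])
cv2.imwrite('pics/s16.png',cv2.resize(np.vstack([p[130:200,300:390],pt[165:215,355:445]]),None,fx=5.2,fy=5,interpolation=cv2.INTER_CUBIC)[:,:,::-1])
go([.451,-.190,.1135],down(0.8,0))
E
```

```text
15.9 [ 0.45347015 -0.15908648  0.11433695] -0.002207090919868316 [ 0.51272692 -1.3267899  -0.44722357]
t 15.9 pos [ 0.4535 -0.1591  0.1143] turn [ 0.001  0.003 -0.002] shift [-3.09 -0.28  0.09]
```

View pics/s16.png

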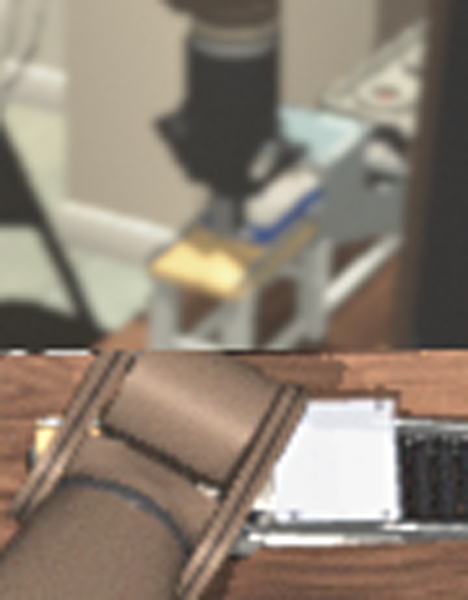

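Box is sliding straight, with its front entering under the hood. Continuing slowly.

Request:
servo_tool(increments="0 0 0 -0.6 -0.1 0 0; 0 0 0 -1.2 -0.1 0 0; 0 0 0 -1.8 -0.1 0 0; 0 0 0 -2.3 -0.1 0 0; 0 0 0 -2.7 -0.1 0 0; 0 0 0 -3.1 -0.1 0 0; 0 0 0 -3.4 -0.1 0 0; 0 0 0 -3.4 -0.1 0 0")

```text
time: 16.57
eef_pos: [0.4529, -0.1924, 0.1144]
tcp_rot: [0.703, 0.712, -0.001, 0.001]
contact_force: [-0.2, -0.7, -0.3]
opening: 0.003
```

```bash
python3 - <<'E'
from h import *
p,d=grab('side','s17'); pt,dt=grab('top','t17')
s=ctrl.get_state();print(s['time'],s['eef_pos'],s['opening'],s['contact_force'])
cv2.imwrite('pics/s17.png',cv2.resize(np.vstack([p[120:200,300:410],pt[165:215,365:475]]),None,fx=5,fy=4.6,interpolation=cv2.INTER_CUBIC)[:,:,::-1])
E
```

```text
16.6667 [ 0.45275364 -0.19185995  0.11429132] 0.002330656331239582 [ 0.00668232  0.0810265  -0.25135469]
```

View pics/s17.png

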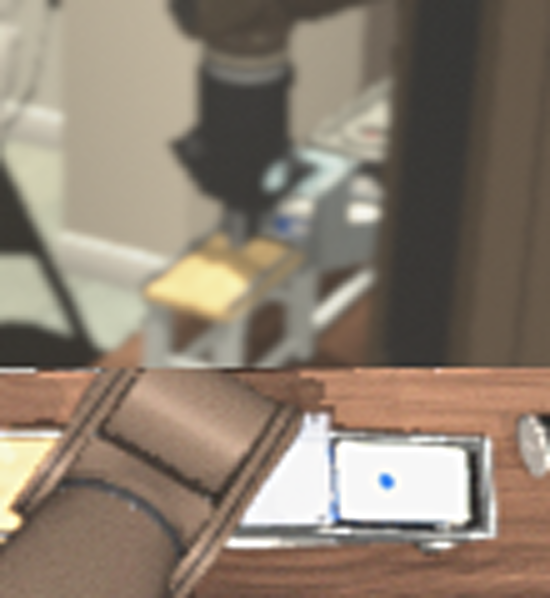

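The box has dropped and run down lid up, at about pixel (445,190) in the top view. I'll back the arm off and check.

Request:
servo_tool(increments="0 0 0 1 0 -0.5 0; 0 0 0 2.5 0 -2 0; 0 0 0 4 0 -4.5 0; 0 0 0 6 0 -7.5 0; 0 0 0 9 0 -10 0; 0 0 0 12.5 0 -12 0; 0 0 0 16 0 -12 0; 0 0 0 19 0 -12 0; 0 0 0 22 0 -12 0; 0 0 0 22 0 -12 0")

```text
time: 17.5
eef_pos: [0.4489, 0.0332, 0.2345]
tcp_rot: [0.7, 0.714, 0.0, 0.0]
contact_force: [0.1, -0.2, -0.7]
opening: 0.003
```

Request:
servo_tool(increments="0 0 0 0 0 0 0; 0 0 0 0 0 0 0; 0 0 0 0 0 0 0; 0 0 0 0 0 0 0")

```text
time: 17.83
eef_pos: [0.4499, 0.0275, 0.2339]
tcp_rot: [0.703, 0.711, -0.001, 0.001]
contact_force: [0.8, 0.0, 0.1]
opening: -0.002
```

```bash
python3 - <<'E'
from h import *
pt,dt=grab('top','t18')
s=ctrl.get_state();print(s['time'],s['eef_pos'],s['contact_force'])
cv2.imwrite('pics/t18a.png',cv2.resize(np.vstack([pt[165:215,355:475],pt[165:235,180:300]]),None,fx=5,fy=4.8,interpolation=cv2.INTER_CUBIC)[:,:,::-1])
w=cloud('top',dt)
h=cv2.cvtColor(pt,cv2.COLOR_RGB2HSV).astype(int)
P=w[182:198,436:456].reshape(-1,3);P=P[~np.isnan(P[:,0])]
A=np.c_[P[:,:2],np.ones(len(P))];c=np.linalg.lstsq(A,P[:,2],rcond=None)[0];print('plane slope deg',np.degrees(np.arctan(c[:2])),'mean',P.mean(0))
print([int(pt[190,x].sum()) for x in range(428,470)])
print((w[190,428:470,1]*1000).round(),(w[190,428:470,2]*1000).round())
t0=np.load('pics/t0.npz')['p'].astype(int)
for n,(a,b,c_,d_) in dict(spool=(165,192,186,207),amber_green=(192,226,212,252)).items(): print(n,np.abs(t0[a:b,c_:d_]-pt[a:b,c_:d_]).mean())
E
```

```text
17.8833 [0.44989485 0.02747264 0.23383394] [ 1.31737197 -0.36756791  0.6683416 ]
plane slope deg [-3.62826355 20.97665835] mean [ 0.45638798 -0.39962688  0.07960077]
[738, 750, 721, 394, 634, 642, 468, 756, 749, 742, 741, 741, 742, 746, 745, 535, 396, 442, 707, 751, 743, 741, 741, 741, 741, 741, 741, 741, 741, 741, 747, 765, 559, 381, 467, 485, 389, 381, 374, 375, 381, 372]
[-316. -319. -324. -350. -352. -356. -356. -360. -362. -365. -371. -374.
 -378. -380. -386. -390. -393. -396. -400. -404. -411. -413. -417. -420.
 -426. -428. -433. -435. -443. -445. -450. -453. -458. -460. -462. -466.
 -488. -491. -496. -499. -502. -509.] [174. 176. 167.  74.  79.  78.  92.  91.  96.  96.  87.  89.  88.  91.
  84.  82.  85.  87.  86.  84.  71.  74.  74.  76.  65.  72.  66.  74.
  59.  63.  59.  59.  54.  61.  66.  65.   4.   6.   3.   3.   7.  -4.]
spool 3.4708994708994707
amber_green 18.290441176470587
```

View pics/t18a.png

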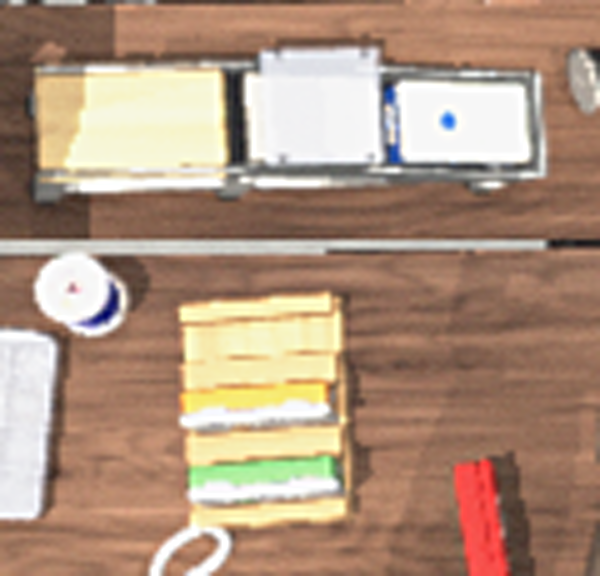

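```bash
python3 - <<'E'
from h import *
pt,d=ctrl.read_camera('top');t=np.load('pics/t18.npz')['p'].astype(int)
print('lane change',np.abs(t[178:205,430:465]-pt[178:205,430:465]).mean())
print(ctrl.sign_off(), ctrl.get_state()['time'])
E
```

```text
lane change 1.4257495590828924
the job is handed in; nothing more can be done
the job is handed in; nothing more can be done
```

The blue box is in the dispenser, lid up against the stop, and I handed the job in at about 18 s of the 58 s allowed.

- **Sequence:** I lifted the box out of the far slot of the stand. I leaned it 40° on its edge and let it go, so it fell flat on the bare table lid up. I then took it again across its width, set it lengthwise on the deck and let go. I pushed it off the ledge with the shut fingers, and it dropped under the hood and ran down on its own. The arm was backed off before hand-in.
- **Last checks:** In the top view the box lies lid up at the low end of the lane, tilted about 21° nose down and close against the stop. Two looks in a row showed no motion, and no contact force was felt. The spool's picture is practically unchanged. Amber is at its old pixels within about 1 px, and by eye green still stands in its slot.
- **What disagreed:** The first grasp closed on air above the box and touched nothing. In the depth image the fingertips stood about 20 to 35 mm behind the reported tool point, depending on how far the jaws were open. The description puts them 14 mm ahead of it. I worked from the measured offset after that. The picture difference over the amber and green boxes was large (18), which I put down to the arm's shadow having moved away.

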